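Turn the four-way tube racks and start the shaker

ROBOT

A 7-joint arm with a two-finger parallel gripper is mounted at the origin on the work surface. World frame = base frame: x ahead of the robot, y to its left, z up, the work surface at z = 0. Lengths are in m, angles in rad, forces in N, time in s.
With the tool pointing down it reaches from about 0.4 to 0.85 m from the base axis. Payload 10.4 kg.
Tool frame: the origin (TCP) lies midway between the tips of the shut fingers; the grasp point (between the pads) lies 19 mm behind it (bot.pinch_z is the z of the grasp point in the tool frame, in m); z points along the fingers, y is the line along which they close (so a half turn about z gives the same grasp; the last joint's range is limited). The gripper opens to 85 mm and grips with 20 to 120 N. Pads are 22 mm wide; open, the fingers measure 114 mm over their backs; the gripper's body (76 mm by 85 mm) begins 54 mm behind the grasp point. The pads swing forward as they close: fully open they stand 13 mm farther back than shut.
Start: joints at [-1.252, 0.332, -0.065, 1.46, 0.022, 1.35, -0.088], TCP at [0.209, 0.589, 0.231] pointing down, gripper open.
Joint ranges: [-2.6, 2.6], [-0.5, 2.12], [-1.47, 1.34], [0.16, 2.42], [-1.27, 4.41], [0.06, 2.06], [-2.6, 2.6]. Speed limits (rad/s): [2.22, 2.22, 2.79, 2.79, 3.14, 3.14, 3.14].

INTERFACE

Orientations are given as [roll, pitch, yaw] about the fixed x, y, z axes, in that order (R = Rz(yaw) Ry(pitch) Rx(roll)).
In Python, from workcell import bot gives the robot as it stands. The module is installed in compiled form; this text tells all that it offers.
- The arm moves only by the shell command python3 -m pendant 'ROWS' [FORCE]. ROWS is JSON, a list of rows, each a list of 3 entries, a list of its own where there are three numbers: the finger opening in cm, from 0 to 8.54, then the shift along the tool's x, y, z in cm, then the turn, a rotation vector about the tool's x, y, z in rad. In form: [[grip, [tx, ty, tz], [wx, wy, wz]], ...]. A call has 1 to 10 rows; each row shifts and turns the commanded pose from where the row before left it, along the tool's axes as they then stand; what a row does not reach is not made up. A row lasts 1/10 s, in which the tool goes at most 50 mm and 8.59 degrees, less where a joint would pass 70% of its speed; a pose out of reach is approached as far as the arm can. A call is refused whole if a number of a shift passes 5 or a number of a turn 0.15, either way. A call with a gripper value outside its range is refused whole. The fingers move at their own pace and stop on an object; FORCE is the grip in N (left out, the last holds). Time passes only in rows, so rows that do not move let the fingers close. It gives the time, the measured TCP pose, the force, the opening and the grip force at its end, in the units of the state.
- bot.read_state(): the state, without advancing time (a new reading comes with each control period).
- bot.capture(name): name is "scene" or "side" or "wrist"; returns a dict with "pixels" (480x640x3 uint8, red, green, blue), "fov_y" (degrees; the focal length in pixels is half the picture's height over the tangent of half this angle, whatever the lens; pixels are square), "cx", "cy" (the principal point, pixels), "k1" (the pictures are not rectified: a ray, as slopes to the right and down, at radius r is drawn at 1 + k1 r^2 times it, then the intrinsics apply), "eye" and "orientation" of the camera in the world; the wrist camera has in their place "mount" (4x4, takes a point from camera to tool coordinates, whose origin is the TCP and whose axes are the flange's). Camera axes: x right, y down, z forward; pixel columns grow to the right and rows downward; lengths in m; the calibration is good to about 2 mm. A picture is of the moment at which its call begins: read the wrist's pose just before it. There is no depth.
- bot.sign_off(): hands the job in; it is judged then, once.
The state is a dict: "clock": time; "qpos": joint angles; "dq": joint speeds; "tau": joint torques, N m; "tcp_pos": TCP position; "tool_rot": TCP orientation; "wrist_force": force on the tool from outside, world axes, zero at the start; "ft_torque": the same for the moment, N m; "finger_gap": finger opening in m; "grip_force": force on a finger pad.
Only numpy, scipy, OpenCV 4.12 (cv2) and the standard library are available. Lean on these libraries where they do the work, as an engineer would, in place of code of your own. Each camera call takes 0.05 s, during which the arm holds its last target. There are 200 camera calls.

TASK

Click the shaker's knob over to stop before loading it. Then roll every blue four-way tube rack on the bench over until the face with the single big hole is on top, and stand each one flat in a bay of the shaker's tray that way up. When all are loaded, click the knob back over to run; leave the other things on the bench in their places, upright.

Things in the scene. Friction and masses are not known exactly. Their poses are not given: they have to be found in the camera images.
- rack1_center (a point): Four-way tube rack (may be absent): flat-faced blue plastic square prism, 64 mm long, 46 x 46 mm across, 80-170 g; holes are only shallow marks for gripping. Point: its centre. x runs along its length. +z face: ONE 33 mm hole (wanted on top); +y: two 17 mm; -y: four 11 mm; -z: nine 8 mm holes. Starts lying on a long face, big hole not up.
- rack2_center (a point): Four-way tube rack (may be absent): flat-faced blue plastic square prism, 64 mm long, 46 x 46 mm across, 80-170 g; holes are only shallow marks for gripping. Point: its centre. x runs along its length. +z face: ONE 33 mm hole (wanted on top); +y: two 17 mm; -y: four 11 mm; -z: nine 8 mm holes. Starts lying on a long face, big hole not up.
- rack3_center (a point): Four-way tube rack (may be absent): flat-faced blue plastic square prism, 64 mm long, 46 x 46 mm across, 80-170 g; holes are only shallow marks for gripping. Point: its centre. x runs along its length. +z face: ONE 33 mm hole (wanted on top); +y: two 17 mm; -y: four 11 mm; -z: nine 8 mm holes. Starts lying on a long face, big hole not up.
- rack4_center (a point): Four-way tube rack (may be absent): flat-faced blue plastic square prism, 64 mm long, 46 x 46 mm across, 80-170 g; holes are only shallow marks for gripping. Point: its centre. x runs along its length. +z face: ONE 33 mm hole (wanted on top); +y: two 17 mm; -y: four 11 mm; -z: nine 8 mm holes. Starts lying on a long face, big hole not up.
- shaker: white platform shaker, fixed, 250 x 250 mm, top of the housing 55 mm above the bench. Origin: centre of its underside on the bench; z up; its -x side (knob and display) is nearest the robot. An aluminium tray with three bays lies on it, away from the knob.
- tray_in (a point): centre of the tray's floor, 66 mm above the bench; axes as the shaker's. Inside 110 (x) by 194 mm (y); rims and two dividers (16 mm wide, along x) rise 8 mm. They leave three bays 54 mm wide at y = -70, 0, +70 mm, 16 mm apart. A rack fits a bay lengthwise along x, its centre 23 mm above the floor.
- knob (a joint): angle (rad) of the shaker's stop/run knob: 0 = run end, 1.3 = stop end (both are hard ends), growing counter-clockwise seen from above. A spring detent pulls it to the nearer end; it clicks over at 0.65 and takes up to 0.1 N m. At 0 its grip bar lies along the shaker's x axis. Starts at run (0).
- knob_grip (a point): the point to grip on the knob's black bar: on its upright turning axis, 92 mm above the bench. The bar is 46 mm long, 14 mm thick and rises from 69 to 99 mm above the bench, on a disc 48 mm across. The point's axes turn with the knob, x along the bar.
- reagent: amber reagent bottle 130 mm high, 64 mm across; a bystander. Origin: centre of its underside.
- jar: white jar with red cap, 60 mm high, 52 mm across; a bystander. Origin: centre of its underside.
- beaker: glass beaker 90 mm high, 72 mm across; a bystander. Origin: centre of its underside.
- dish: clear round dish, 14 mm high, 60 mm across, stands among the racks; a bystander. Origin: centre of its underside.
- marker: black marker pen lying flat, 130 x 13 x 13 mm; a bystander. Origin: centre of its underside.
- slidebox: white slide box 80 x 36 x 20 mm, lying flat; a bystander. Origin: centre of its underside.
Mind the look-alikes: they are no part of the job. Leave any brown look-alike of the part that bears rack3_center alone.

How it is judged:
By the outcome, as a careful person would: the job done as asked, in the order asked, and still so for the second after the job is handed in, with the robot touching nothing.
Of rack1, rack2, rack3, rack4 only 2 to 3 are there at a start; the rules pass over those that are not, and their reading is None.
At some moment in a run one of rack1, rack2, rack3, rack4 may be knocked a few centimetres aside while the robot is not near it.
Once in a run the grip may slacken for a moment while it holds something.
It also fails if it takes over 210 s, if anything falls off the work surface, if the arm or the gripper's body presses on something with over 40 N, if the wrist force passes 120 N, or if a joint passes its speed limit or range.

## Working session

There is one attempt and no reset: what is moved stays moved. The work goes in short steps, Python scripts to look and compute and a shell command to move; the robot and the scene stay as the last step left them, time stands still between calls to the robot, and variables do not carry over. Pictures are saved under pics/ and viewed, at most 14 in all, crops included, and the job is handed in when it is done.

```bash
mkdir -p pics; ls
cat > h.py <<'E'
import numpy as np, cv2
from scipy.spatial.transform import Rotation as R
from workcell import bot
def rot(o):
    o=np.array(o,float)
    if o.shape==(3,3): return o
    if o.size==4: return R.from_quat(o).as_matrix()
    return R.from_euler('xyz',o).as_matrix()
def cap(name,save=None):
    s=bot.read_state(); c=bot.capture(name)
    if 'mount' in c:
        T=np.eye(4); T[:3,:3]=rot(s['tool_rot']); T[:3,3]=s['tcp_pos']
        M=T@np.array(c['mount']); c['E']=M[:3,3]; c['Rm']=M[:3,:3]
    else: c['E']=np.array(c['eye']); c['Rm']=rot(c['orientation'])
    c['f']=240/np.tan(np.radians(c['fov_y'])/2)
    c['K']=np.array([[c['f'],0,c['cx']],[0,c['f'],c['cy']],[0,0,1]])
    c['img']=cv2.cvtColor(np.array(c['pixels']),cv2.COLOR_RGB2BGR)
    if save: cv2.imwrite('pics/'+save,c['img'])
    return c
def ray(c,uv):
    uv=np.array(uv,float).reshape(-1,1,2)
    n=cv2.undistortPoints(uv,c['K'],np.array([c['k1'],0,0,0,0]))[:,0]
    d=np.c_[n,np.ones(len(n))]@c['Rm'].T
    return d/np.linalg.norm(d,axis=1)[:,None]
def onz(c,uv,z):
    d=ray(c,uv); return c['E']+d*((z-c['E'][2])/d[:,2])[:,None]
def tri(c1,p1,c2,p2):
    d1=ray(c1,p1)[0];d2=ray(c2,p2)[0]
    A=np.c_[d1,-d2]; t=np.linalg.lstsq(A,c2['E']-c1['E'],rcond=None)[0]
    a=c1['E']+t[0]*d1;b=c2['E']+t[1]*d2
    return (a+b)/2,np.linalg.norm(a-b)
def proj(c,P):
    q=(np.array(P).reshape(-1,3)-c['E'])@c['Rm']; n=q[:,:2]/q[:,2:]
    n=n*(1+c['k1']*(n**2).sum(1))[:,None]
    return n*c['f']+[c['cx'],c['cy']]
E
python3 - <<'E'
from h import *
s=bot.read_state(); print(s, bot.pinch_z)
for n in('scene','side','wrist'):
    c=cap(n,n+'0.png'); print(n,c['E'],c['Rm'].round(2).tolist(),c['fov_y'],c['cx'],c['cy'],c['k1'])
E
```

```text
pics
{'clock': 0.0, 'qpos': array([-1.25158568,  0.3328824 , -0.06470032,  1.46094126,  0.02159672,
        1.34985688, -0.08850443]), 'dq': array([-8.24418213e-05, -6.32495429e-04,  8.63101761e-05,  3.00329640e-04,
        7.72369953e-04,  4.29367579e-04,  4.11827400e-04]), 'tau': array([ 3.22158476e-04, -6.25448084e+01,  4.93094896e-02, -3.91596937e+01,
        1.61531952e-02,  1.01727553e-02,  3.14346300e-05]), 'tcp_pos': array([0.20937749, 0.58850164, 0.23050937]), 'tool_rot': array([-3.14020137e+00,  5.94191304e-05,  2.79979818e+00]), 'wrist_force': array([-0.19513574,  0.19819473,  0.15187203]), 'ft_torque': array([ 0.03801644,  0.0297829 , -0.00500753]), 'grip_force': 0.0, 'finger_gap': 0.08548419314367393} -0.0187
scene [1.22443042 0.16052435 0.71740518] [[-0.06, 0.69, -0.72], [1.0, 0.04, -0.05], [-0.01, -0.72, -0.69]] 56.20247811947566 321.49109960344134 234.92746661650247 -0.014446025542566621
side [0.53471024 0.82526732 0.92040256] [[-1.0, -0.06, 0.05], [-0.08, 0.76, -0.64], [0.0, -0.64, -0.76]] 48.7188483506772 310.3131006997668 246.688876682178 -0.1263851326398129
wrist [0.13705867 0.61427077 0.37186599] [[0.33, 0.9, 0.28], [0.94, -0.32, -0.1], [-0.0, 0.3, -0.95]] 65.69083402988126 318.1059860000752 236.19327401132423 -0.0704429966533068
```

View pics/scene0.png

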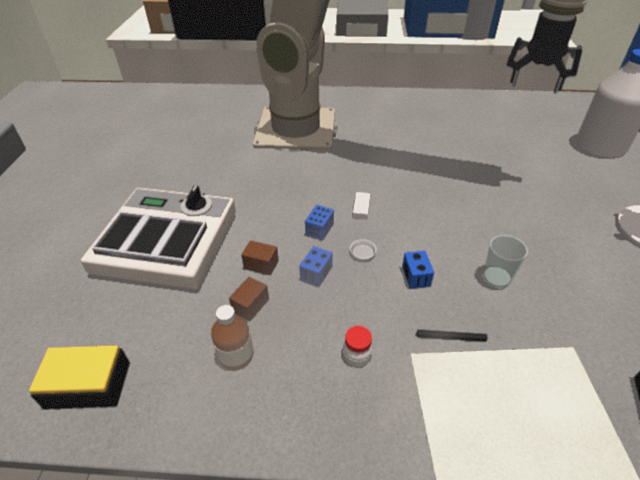

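View pics/side0.png

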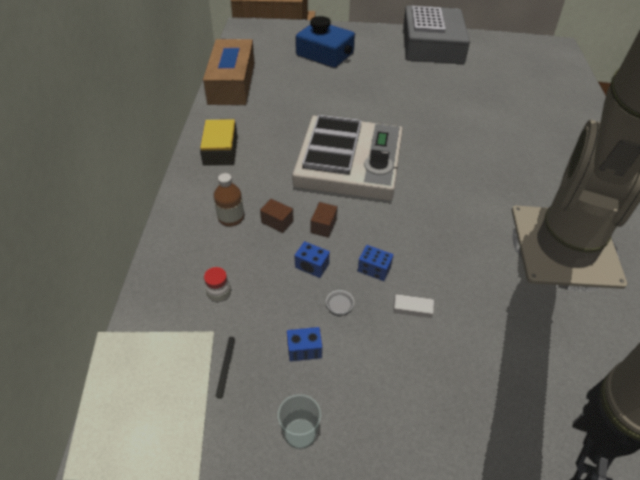

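The scene shows blue racks at (320,221), (317,266) with four holes on top, and (418,268) with two holes on top. The brown look-alikes are at (260,257) and (249,299). The shaker is at (165,237) with its knob at (195,200). The dish is at (362,250), the slide box at (362,205), the jar at (358,345), the beaker at (505,262) and the reagent at (230,338). The background blue box at side (325,43) is not a rack.

The candidates for a rack are the three blue prisms. I'll localise coarsely and crop in on them.

Run:
```python
from h import *
cs={n:cap(n) for n in('scene','side')}
im={}
for n,c in cs.items():
    hsv=cv2.cvtColor(c['img'],cv2.COLOR_BGR2HSV)
    m=cv2.inRange(hsv,(105,120,40),(130,255,255))
    m=cv2.morphologyEx(m,cv2.MORPH_CLOSE,np.ones((7,7)))
    k,l,st,ce=cv2.connectedComponentsWithStats(m)
    for i in range(1,k):
        if st[i,4]>200: print(n,st[i],ce[i].round(1),onz(c,ce[i],.03).round(3))
a=cs['scene']['img'][190:300,290:450]; b=cs['side']['img'][230:370,270:410]; k=cs['scene']['img'][170:300,80:250]
a=cv2.resize(a,(480,330),interpolation=2);b=cv2.resize(b,(320,320),interpolation=2)
k=cv2.resize(k,(340,260),interpolation=2)
o=np.zeros((600,800,3),np.uint8);o[:330,:480]=a;o[:320,480:]=b;o[330:590,:340]=k
ks=cs['side']['img'][100:210,280:420];o[330:590,340:340+331]=cv2.resize(ks,(331,260),interpolation=2)
cv2.imwrite('pics/crop1.png',o)
for n,pts in (('scene',[(195,205),(260,250),(249,292),(362,250),(362,205),(358,340),(230,340),(505,262)]),('side',[(379,160),(324,215),(277,212),(340,303),(414,305),(217,280)])):
    for p in pts: print(n,p,onz(cs[n],[p],.03)[0].round(3))
print(tri(cs['scene'],[(195,192)],cs['side'],[(379,155)]))
```

```text
scene [ 405    0   64   37 1303] [429.4  13.9] [[-0.993  0.518  0.03 ]]
scene [622  27  18  39 306] [633.9  50.1] [[-0.608  1.27   0.03 ]]
scene [305 205  28  25 382] [318.5 216. ] [[0.441 0.101 0.03 ]]
scene [300 247  32  25 443] [315.5 259.1] [[0.579 0.104 0.03 ]]
scene [403 251  31  37 859] [417.9 268.9] [[0.595 0.315 0.03 ]]
side [ 297   25   57   41 1619] [324.3  44.4] [[ 0.621 -0.807  0.03 ]]
side [220  49  18  18 251] [228.5  57.6] [[ 0.925 -0.699  0.03 ]]
side [295 242  34  34 619] [311.7 256.4] [[0.591 0.104 0.03 ]]
side [359 246  34  33 656] [374.8 260. ] [[0.454 0.103 0.03 ]]
side [287 328  35  31 858] [303.7 341.8] [[0.589 0.315 0.03 ]]
scene (195, 205) [ 0.417 -0.197  0.03 ]
scene (260, 250) [ 0.558 -0.017  0.03 ]
scene (249, 292) [ 0.674 -0.021  0.03 ]
scene (362, 250) [0.546 0.201 0.03 ]
scene (362, 205) [0.396 0.202 0.03 ]
scene (358, 340) [0.772 0.193 0.03 ]
scene (230, 340) [ 0.785 -0.035  0.03 ]
scene (505, 262) [0.566 0.498 0.03 ]
side (379, 160) [ 0.444 -0.228  0.03 ]
side (324, 215) [ 0.572 -0.022  0.03 ]
side (277, 212) [ 0.682 -0.022  0.03 ]
side (340, 303) [0.524 0.22  0.03 ]
side (414, 305) [0.374 0.213 0.03 ]
side (217, 280) [0.783 0.184 0.03 ]
(array([ 0.44939732, -0.17402918,  0.09380754]), np.float64(0.004499619647345066))
```

View pics/crop1.png

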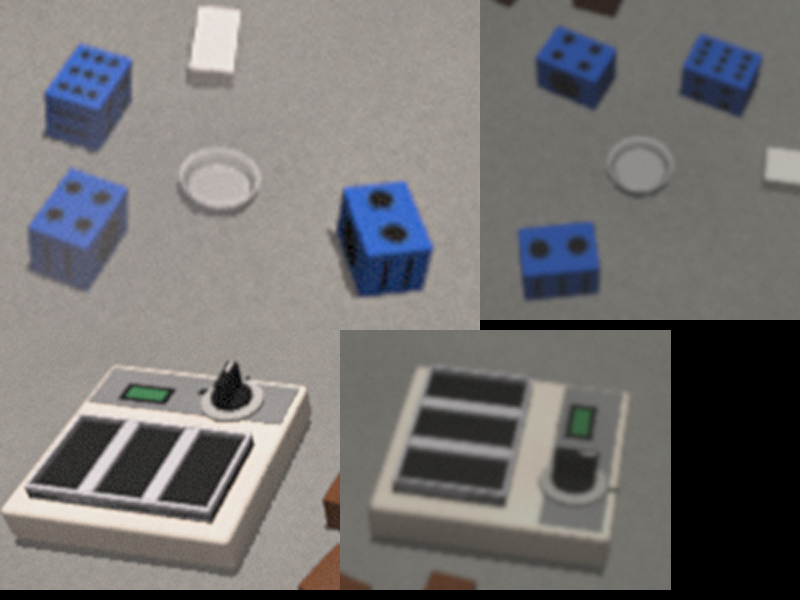

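The crop shows rack A at (0.447,0.102) with nine holes up, so it needs a 180° roll. Rack B at (0.585,0.104) has four up and rack C at (0.592,0.315) has two up. All three are blue, so I choose these and leave the brown ones. Next I triangulate the tray and knob.

Run:
```python
from h import *
a=cap('scene');b=cap('side')
P=[]
for p,q in [((117.5,212.5),(318,116)) ,((206.5,221),(303.7,166)),((206.5,221),(350,170.6)),((187.5,262.5),(303.7,166)),((94,251),(318,116)),((117.5,212.5),(359,120))]:
    x,e=tri(a,[p],b,[q]);print(x.round(4),round(e,4))
o=onz(a,[(117.5,212.5),(206.5,221),(187.5,262.5),(94,251)],.074);print(o.round(3))
o=onz(b,[(359,120),(350,170.6),(303.7,166),(318,116)],.074);print(o.round(3))
```

```text
[ 0.6    -0.2666  0.1459] 0.0293
[ 0.6164 -0.0858  0.1431] 0.0374
[ 0.5174 -0.136   0.0705] 0.0019
[ 0.631  -0.1491  0.0628] 0.0024
[ 0.6109 -0.3506  0.0651] 0.0044
[ 0.4996 -0.3412  0.07  ] 0.0027
[[ 0.502 -0.34   0.074]
 [ 0.52  -0.135  0.074]
 [ 0.642 -0.143  0.074]
 [ 0.622 -0.341  0.074]]
[[ 0.5   -0.334  0.074]
 [ 0.518 -0.131  0.074]
 [ 0.629 -0.138  0.074]
 [ 0.61  -0.342  0.074]]
```

```bash
python3 -m pendant '[[8.5,[-3.87,-2.23,0],[0,0,0]],[8.5,[-3.87,-2.23,0],[0,0,0]],[8.5,[-3.87,-2.23,0],[0,0,0]],[8.5,[-3.87,-2.23,0],[0,0,0]],[8.5,[-3.87,-2.23,0],[0,0,0]],[8.5,[-3.87,-2.23,0],[0,0,0]],[8.5,[-3.87,-2.23,0],[0,0,0]],[8.5,[-3.87,-2.23,0],[0,0,0]],[8.5,[-3.87,-2.23,0],[0,0,0]],[8.5,[-3.87,-2.23,0],[0,0,0]]]'
python3 -m pendant '[[8.5,[0,0,0],[0,0,0.14]],[8.5,[0,0,0],[0,0,0.14]],[8.5,[0,0,0],[0,0,0.14]],[8.5,[0,0,0],[0,0,0.14]],[8.5,[0,0,0],[0,0,0.14]],[8.5,[0,0,0],[0,0,0.14]],[8.5,[0,0,0],[0,0,0.14]],[8.5,[0,0,0],[0,0,0.14]],[8.5,[0,0,0],[0,0,0.14]],[8.5,[0,0,0],[0,0,0.14]]]'
python3 -m pendant '[[8.5,[0,0,0],[0,0,0.14]],[8.5,[0,0,0],[0,0,0.14]],[8.5,[0,0,0],[0,0,0.14]],[8.5,[0,0,0],[0,0,0.14]],[8.5,[0,0,0],[0,0,0.14]],[8.5,[0,0,0],[0,0,0.14]],[8.5,[0,0,0],[0,0,0.14]],[8.5,[0,0,0],[0,0,0.14]],[8.5,[0,0,0],[0,0,0.14]],[8.5,[0,0,0],[0,0,0.14]]]'
python3 -c "
from h import *
s=bot.read_state();print(s['tcp_pos'],s['tool_rot'],s['qpos'])"
```

```text
clock: 1.35
tcp_pos: [0.5003, 0.2475, 0.2316]
tool_rot: [3.141, 0.0, 2.8]
wrist_force: [0.9, 0.7, 0.3]
finger_gap: 0.0851
grip_force: 0.0
clock: 2.35
tcp_pos: [0.4993, 0.2491, 0.2314]
tool_rot: [3.142, -0.0, 1.394]
wrist_force: [-0.5, -0.8, -1.0]
finger_gap: 0.0849
grip_force: 0.0
clock: 3.35
tcp_pos: [0.4993, 0.2491, 0.2314]
tool_rot: [-3.141, -0.0, -0.006]
wrist_force: [-0.3, -0.1, 0.1]
finger_gap: 0.0852
grip_force: 0.0
[0.49932269 0.24907541 0.23137435] [-3.14139614e+00 -6.42684474e-05 -5.90200402e-03] [-0.95756646  0.1872607   0.47243124  1.66562475 -0.08794956  1.30963309
 -2.04619207]
```

```bash
python3 -m pendant '[[8.5,[-0.5,4.4,0],[0,0,0]],[8.5,[-0.5,4.4,0],[0,0,0]],[8.5,[-0.5,4.4,0],[0,0,0]],[8.5,[-0.5,4.4,0],[0,0,0]],[8.5,[-0.5,4.4,0],[0,0,0]],[8.5,[-0.5,4.4,0],[0,0,0]],[8.5,[-0.5,4.4,0],[0,0,0]],[8.5,[-0.5,4.4,0],[0,0,0]],[8.5,[-0.5,4.4,0],[0,0,0]],[8.5,[-0.5,4.4,0],[0,0,0]]]'
python3 -c "
from h import *
s=bot.read_state();print(s['qpos'])
c=cap('wrist','w1.png');print(proj(c,s['tcp_pos']),c['E'])"
```

```text
clock: 4.35
tcp_pos: [0.4487, -0.1926, 0.2316]
tool_rot: [-3.141, -0.001, -0.0]
wrist_force: [1.2, -1.0, -0.4]
finger_gap: 0.0853
grip_force: 0.0
[-0.56154163 -0.00834615  0.88657682  1.84865512  0.00544942  1.29730926
 -1.24729899]
[[317.38441123 309.71171926]] [ 0.52584576 -0.19302137  0.37299012]
```

View pics/w1.png

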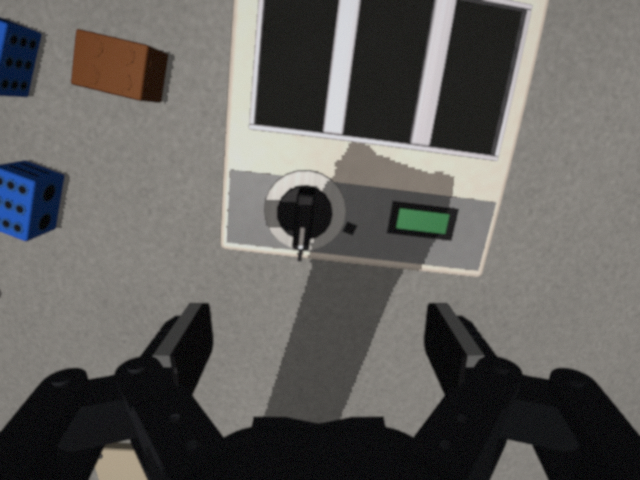

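The wrist view shows the knob's white disc ring centred at (305,211). The shaker's near edge runs from (222,246) to (481,273), and the tray is at the top with its near rim from (250,128) to (497,157).

Run:
```python
from h import *
c=cap('wrist')
o=onz(c,[(222,246),(481,273)],.055);d=o[0]-o[1];print(o,np.linalg.norm(d),np.degrees(np.arctan2(-d[0],d[1])))
o=onz(c,[(250,128),(497,157)],.074);d=o[0]-o[1];print(o,np.linalg.norm(d),np.degrees(np.arctan2(-d[0],d[1])))
hsv=cv2.cvtColor(c['img'],cv2.COLOR_BGR2HSV)
m=np.zeros(hsv.shape[:2],np.uint8); m[175:255,255:355]=cv2.inRange(hsv,(0,0,0),(180,255,45))[175:255,255:355]
print(onz(c,[(305,211)],.062),onz(c,[(305,211)],.069))
s=cap('scene');
crop=cv2.resize(s['img'][175:225,170:220],(400,400),interpolation=2);w=cv2.resize(c['img'][160:270,250:360],(400,400),interpolation=2)
cv2.imwrite('pics/k.png',np.hstack([crop,w]))
```

```text
[[ 0.41581439 -0.11307218  0.055     ]
 [ 0.38700475 -0.35353989  0.055     ]] 0.24218735424762958 -6.8318540183727885
[[ 0.5191682  -0.14803997  0.074     ]
 [ 0.49628849 -0.34540418  0.074     ]] 0.19868595900170966 -6.612573923565197
[[ 0.44944748 -0.18938081  0.062     ]] [[ 0.45112238 -0.18963281  0.069     ]]
```

View pics/k.png

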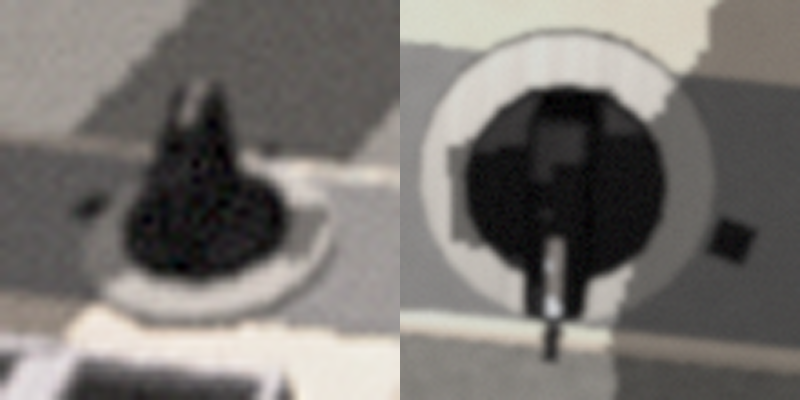

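Run:
```python
from h import *
c=cap('wrist','w2.png');s=bot.read_state();print(s['tcp_pos'],s['tool_rot'])
hsv=cv2.cvtColor(c['img'],cv2.COLOR_BGR2HSV)
m=cv2.inRange(hsv,(0,0,0),(180,255,48)); m[:170]=0;m[240:]=0;m[:,:255]=0;m[:,340:]=0
k,l,st,ce=cv2.connectedComponentsWithStats(m)
for i in range(1,k):
  if st[i,4]>80: print(st[i],ce[i])
g=cv2.cvtColor(c['img'],cv2.COLOR_BGR2GRAY)
# housing & tray lines
for p,z in (([295.4,210.9],.069),([296.5,208],.056)): print(onz(c,[p],z))
w=cv2.resize(c['img'][0:300,160:560],(800,600),interpolation=2);cv2.imwrite('pics/k2.png',w)
```

```text
[ 0.4489621  -0.1917207   0.23132418] [-3.14134734e+00 -1.08747245e-04 -2.55090882e-03]
[ 276  186   54   54 2043] [303.4845815  212.39109153]
[[ 0.45258588 -0.17520292  0.069     ]]
[[ 0.45205534 -0.17539879  0.056     ]]
```

View pics/k2.png

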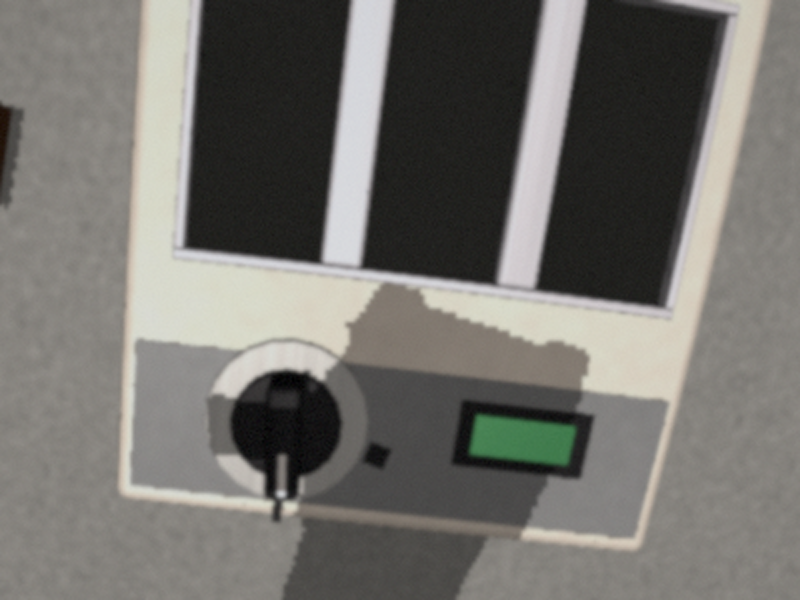

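The disc centre is at pixel (303,212), which puts the knob axis at about (0.451,-0.188). The shaker yaw is about -0.117. I'll descend and grip.

```bash
python3 -m pendant '[[5,[0.2,-0.35,2],[0,0,0.115]],[5,[0,0,3],[0,0,0]],[5,[0,0,3],[0,0,0]],[5,[0,0,3],[0,0,0]],[5,[0,0,3],[0,0,0]],[5,[0,0,1.6],[0,0,0]],[5,[0,0,0],[0,0,0]]]' 40
python3 -m pendant '[[0,[0,0,0],[0,0,0]],[0,[0,0,0],[0,0,0]],[0,[0,0,0],[0,0,0]],[0,[0,0,0],[0,0,0]],[0,[0,0,0],[0,0,0]],[0,[0,0,0],[0,0,0]],[0,[0,0,0],[0,0,0]]]'
```

```text
clock: 5.25
tcp_pos: [0.4501, -0.1856, 0.0733]
tool_rot: [-3.141, 0.004, -0.113]
wrist_force: [-0.7, 0.7, 1.1]
finger_gap: 0.0503
grip_force: 0.0
clock: 5.95
tcp_pos: [0.4529, -0.1816, 0.0768]
tool_rot: [-3.133, -0.0, -0.111]
wrist_force: [-4.8, 23.3, 18.0]
finger_gap: 0.0134
grip_force: 40.5
```

```bash
python3 -m pendant '[[0,[0,-0.5,-0.3],[0,0,0]],[0,[0,0,0],[0,0,0]],[0,[0,0,0],[0,0,0]]]'
python3 -m pendant '[[0,[0,0,0],[0,0,-0.14]],[0,[0,0,0],[0,0,-0.14]],[0,[0,0,0],[0,0,-0.14]],[0,[0,0,0],[0,0,-0.14]],[0,[0,0,0],[0,0,-0.14]],[0,[0,0,0],[0,0,-0.14]],[0,[0,0,0],[0,0,-0.14]],[0,[0,0,0],[0,0,-0.14]],[0,[0,0,0],[0,0,-0.14]],[0,[0,0,0],[0,0,0]]]'
python3 -c "
from h import *
s=bot.read_state();print(s['wrist_force'],s['ft_torque'],s['qpos'])"
```

```text
clock: 6.25
tcp_pos: [0.4522, -0.181, 0.0779]
tool_rot: [-3.141, -0.001, -0.114]
wrist_force: [7.5, 0.8, -23.1]
finger_gap: 0.013
grip_force: 43.1
clock: 7.25
tcp_pos: [0.4508, -0.1785, 0.0778]
tool_rot: [-3.137, -0.003, 1.153]
wrist_force: [-2.9, 13.4, -7.0]
finger_gap: 0.0126
grip_force: 45.3
[-2.91155946 13.38346068 -7.02761771] [2.78578731 0.64848969 0.01021133] [-0.31813203  0.20348742  0.66496217  2.02246392 -0.15658899  0.96860753
  0.00846888]
```

```bash
python3 -m pendant '[[5,[0,0,0],[0,0,0]],[5,[0,0,0],[0,0,0]],[5,[0,0,0],[0,0,0]],[5,[0,0,0],[0,0,0]],[5,[0,0,-4],[0,0,0]],[5,[0,0,-4],[0,0,0]],[8.5,[0,0,-4],[0,0,0]],[8.5,[0,0,-4],[0,0,0]],[8.5,[0,0,-4],[0,0,0]],[8.5,[0,0,0],[0,0,0]]]'
python3 -m pendant '[[8.5,[0,0,0],[0,0,0.14]],[8.5,[0,0,0],[0,0,0.14]],[8.5,[0,0,0],[0,0,0.14]],[8.5,[0,0,0],[0,0,0.14]],[8.5,[0,0,0],[0,0,0.14]],[8.5,[0,0,0],[0,0,0.14]],[8.5,[0,0,0],[0,0,0.14]],[8.5,[0,0,0],[0,0,0.14]],[8.5,[0,0,0],[0,0,0]]]'
python3 -c "
from h import *
c=cap('wrist','w3.png');s=cap('side');print(bot.read_state()['tcp_pos'],bot.read_state()['tool_rot'])
a=c['img'];b=cv2.resize(s['img'][100:340,270:420],(300,480),interpolation=2)
cv2.imwrite('pics/w3.png',cv2.resize(np.hstack([a,b]),(800,409)))"
```

```text
clock: 8.25
tcp_pos: [0.4539, -0.1836, 0.2835]
tool_rot: [3.134, -0.003, 1.144]
wrist_force: [0.3, 0.8, -0.9]
finger_gap: 0.0849
grip_force: 0.0
clock: 9.15
tcp_pos: [0.4517, -0.1827, 0.2779]
tool_rot: [-3.142, 0.0, 0.022]
wrist_force: [0.1, 0.3, 0.1]
finger_gap: 0.085
grip_force: 0.0
[ 0.45171559 -0.18258182  0.27799974] [-3.14153326e+00  2.50389349e-04  2.87421829e-02]
```

View pics/w3.png

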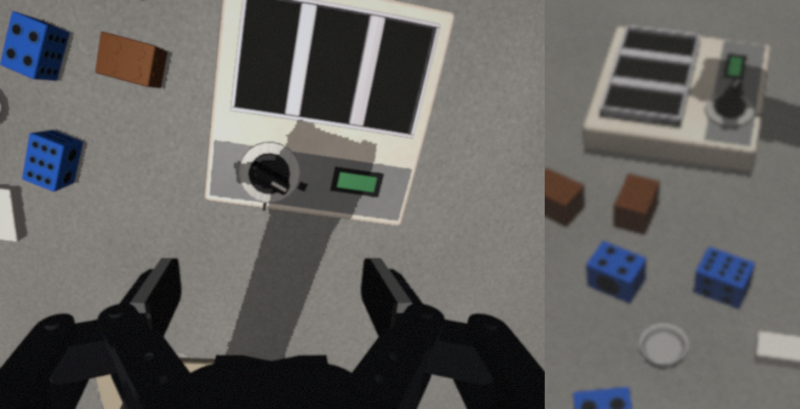

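The view shows the knob pointer now on the stop mark, at (300,187) in the scaled view. Next I look at the racks from above.

```bash
python3 -m pendant '[[8.5,[0.78,-3.3,0],[0,0,0]],[8.5,[0.78,-3.3,0],[0,0,0]],[8.5,[0.78,-3.3,0],[0,0,0]],[8.5,[0.78,-3.3,0],[0,0,0]],[8.5,[0.78,-3.3,0],[0,0,0]],[8.5,[0.78,-3.3,0],[0,0,0]],[8.5,[0.78,-3.3,0],[0,0,0]],[8.5,[0.78,-3.3,0],[0,0,0]],[8.5,[0.78,-3.3,0],[0,0,0]],[8.5,[0.78,-3.3,0],[0,0,0.02]]]'
python3 -m pendant '[[8.5,[0,0,0],[0,0,0]],[8.5,[0,0,0],[0,0,0]],[8.5,[0,0,0],[0,0,0]]]'
cat >> h.py <<'E'
def topquads(c,lo=(100,110,30),hi=(130,255,255),ztop=.046,zmin=60):
    """brightest blue face of each blue blob -> min-area rect corners on z=ztop"""
    hsv=cv2.cvtColor(c['img'],cv2.COLOR_BGR2HSV)
    m=cv2.inRange(hsv,lo,hi); m=cv2.morphologyEx(m,cv2.MORPH_CLOSE,np.ones((9,9)))
    k,l,st,ce=cv2.connectedComponentsWithStats(m); out=[]
    for i in range(1,k):
        if st[i,4]<400: continue
        v=hsv[:,:,2]; px=v[l==i]; t,_=cv2.threshold(px[px>60].reshape(-1,1),0,255,cv2.THRESH_OTSU)
        mm=((l==i)&(v>t)).astype(np.uint8)*255; mm=cv2.morphologyEx(mm,cv2.MORPH_CLOSE,np.ones((15,15)))
        mm=cv2.morphologyEx(mm,cv2.MORPH_OPEN,np.ones((7,7)))
        cn=max(cv2.findContours(mm,0,2)[0],key=cv2.contourArea,default=None)
        if cn is None: continue
        P=onz(c,cn[:,0].astype(float),ztop)[:,:2].astype(np.float32)
        (x,y),(w,h),a=cv2.minAreaRect(P*1000)
        if w<h: a+=90; w,h=h,w
        out.append((st[i].tolist(),round(x/1000,4),round(y/1000,4),round(w),round(h),round((a+90)%180-90,1),cn))
    return out
E
python3 - <<'E'
from h import *
c=cap('wrist','w4.png');s=bot.read_state();print(s['tcp_pos'],s['tool_rot'])
im=c['img'].copy()
for o in topquads(c): print(o[:6]); cv2.drawContours(im,[o[6]],-1,(0,0,255),1)
for n in('scene','side'):
    d=cap(n); print(n)
    for o in topquads(d):
        if o[0][1]>150: print(o[:6])
cv2.imwrite('pics/w4.png',im)
E
```

```text
clock: 10.25
tcp_pos: [0.5218, 0.1507, 0.2781]
tool_rot: [-3.141, 0.0, 0.009]
wrist_force: [0.4, -1.1, -0.8]
finger_gap: 0.0851
grip_force: 0.0
clock: 10.55
tcp_pos: [0.5217, 0.1481, 0.2783]
tool_rot: [3.141, -0.0, 0.005]
wrist_force: [-0.1, 0.2, 0.6]
finger_gap: 0.0853
grip_force: 0.0
[0.52172064 0.14803355 0.27836845] [ 3.14151076e+00 -1.22952116e-04  4.39804812e-03]
([329, 88, 68, 78, 3148], 0.592, 0.105, 62, 44, -23.3)
([121, 93, 72, 73, 3287], 0.5902, 0.3139, 63, 44, 11.2)
([330, 217, 60, 73, 2845], 0.4447, 0.1218, 32, 21, 1.0)
scene
([300, 248, 32, 25, 482], 0.5926, 0.1051, 62, 45, -21.2)
([403, 251, 31, 37, 885], 0.5913, 0.3145, 63, 44, 10.8)
side
([295, 242, 34, 34, 681], 0.5901, 0.1078, 62, 45, -24.0)
([359, 246, 34, 33, 752], 0.4393, 0.1222, 23, 23, 0.1)
([287, 327, 35, 33, 947], 0.588, 0.3171, 61, 45, 6.2)
```

View pics/w4.png

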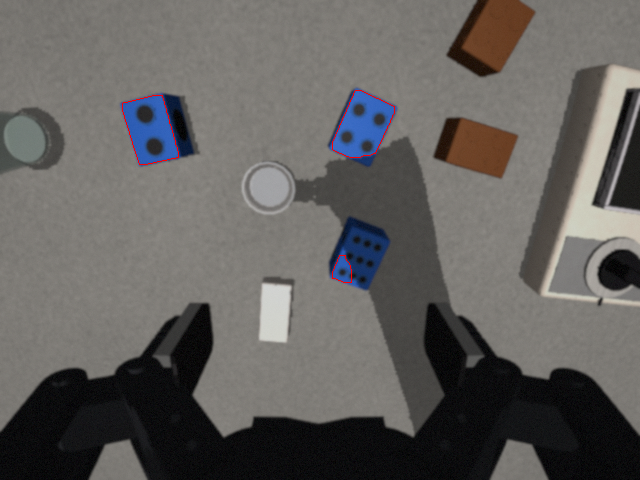

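The wrist view and both fixed views agree at z=46 mm. B is at (0.592,0.105) with yaw -22°, and C is at (0.590,0.315) with yaw +10° and its big hole facing -y. A, at pixel (360,253), is in shadow. I'll write the move helper and place A.

```bash
cat >> h.py <<'E'
def pose(yaw_e,theta):
    """tool R: tool y along rack axis e (yaw_e deg), tilted theta deg about e from straight down"""
    a=np.radians(yaw_e); e=np.array([np.cos(a),np.sin(a),0]); z=np.array([0,0,-1.]); x=np.cross(e,z)
    return R.from_rotvec(np.radians(theta)*e).as_matrix()@np.c_[x,e,z]
def plan(P,Rt,n,P0=None,R0=None):
    s=bot.read_state(); P0=s['tcp_pos'] if P0 is None else P0; R0=rot(s['tool_rot']) if R0 is None else R0
    w=R.from_matrix(R0.T@Rt).as_rotvec(); D=R.from_rotvec(w/n).as_matrix()
    S=sum(np.linalg.matrix_power(D,k) for k in range(n))
    t=np.linalg.solve(S,R0.T@(np.array(P)-P0))*100
    print(n,'rows of',t.round(2).tolist(),(w/n).round(3).tolist(),'turn/row deg',np.degrees(np.linalg.norm(w)/n).round(1))
E
python3 - <<'E'
from h import *
c=cap('wrist')
o=onz(c,[(353,218),(389,235),(366,288),(330,274)],.046);print(o)
P=o[:,:2].astype(np.float32)*1000;print(cv2.minAreaRect(P))
s=cap('side');hsv=cv2.cvtColor(s['img'],cv2.COLOR_BGR2HSV)
m=cv2.inRange(hsv,(100,110,80),(130,255,255));m[:,:350]=0;m[:240]=0;m[285:]=0;m[:,400:]=0
v=hsv[:,:,2][m>0];print(np.percentile(v,[5,25,50,75,95]))
plan([.47,.12,.30],pose(-23,0),10)
E
```

```text
[[0.501465   0.11159877 0.046     ]
 [0.4831324  0.07293186 0.046     ]
 [0.42170549 0.09458695 0.046     ]
 [0.43837568 0.1346287  0.046     ]]
((461.5852355957031, 103.0928955078125), (43.33030700683594, 69.09033203125), 69.94607543945312)
[ 82.  86.  91. 123. 147.]
10 rows of [-0.63, -0.01, -0.22] [-0.0, -0.0, -0.117] turn/row deg 6.7
```

```bash
python3 -m pendant '[[8.5,[-0.63,0,-0.2],[0,0,-0.117]],[8.5,[-0.63,0,-0.2],[0,0,-0.117]],[8.5,[-0.63,0,-0.2],[0,0,-0.117]],[8.5,[-0.63,0,-0.2],[0,0,-0.117]],[8.5,[-0.63,0,-0.2],[0,0,-0.117]],[8.5,[-0.63,0,-0.2],[0,0,-0.117]],[8.5,[-0.63,0,-0.2],[0,0,-0.117]],[8.5,[-0.63,0,-0.2],[0,0,-0.117]],[8.5,[-0.63,0,-0.2],[0,0,-0.117]],[8.5,[-0.63,0,-0.2],[0,0,-0.117]]]'
python3 -m pendant '[[8.5,[0,0,0],[0,0,0]],[8.5,[0,0,0],[0,0,0]],[8.5,[0,0,0],[0,0,0]]]'
python3 - <<'E'
from h import *
c=cap('wrist','w5.png');print(proj(c,[[.46,.104,.046]]))
im=c['img'].copy()
for o in topquads(c,lo=(100,110,20)): print(o[:6]); cv2.drawContours(im,[o[6]],-1,(0,0,255),1)
cv2.imwrite('pics/w5.png',im)
E
```

```text
clock: 11.8
tcp_pos: [0.4701, 0.1187, 0.2985]
tool_rot: [3.141, -0.0, 1.18]
wrist_force: [-0.2, -0.1, 0.6]
finger_gap: 0.0851
grip_force: 0.0
clock: 12.1
tcp_pos: [0.4704, 0.1194, 0.2982]
tool_rot: [-3.141, -0.0, 1.172]
wrist_force: [-0.6, 0.6, -0.4]
finger_gap: 0.0848
grip_force: 0.0
[[314.08882748 210.74551663]]
([392, 140, 68, 45, 2846], 0.5916, 0.1054, 62, 44, -23.1)
([281, 186, 59, 48, 2638], 0.4516, 0.1192, 44, 18, -22.8)
```

View pics/w5.png

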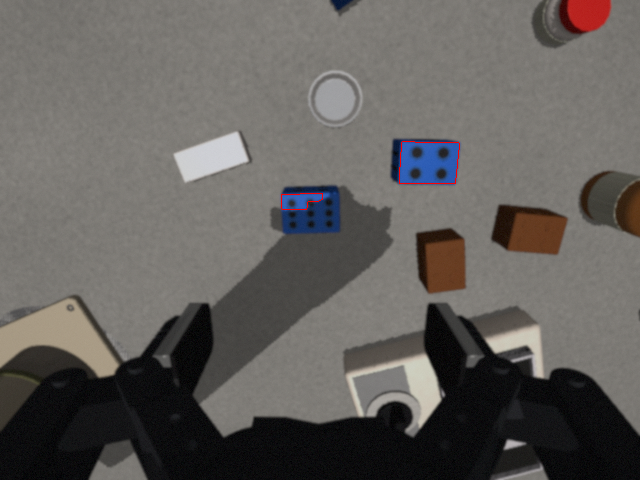

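A is at pixels x 281..340, y 192..234, so its centre is about (0.456,0.103) with yaw -23°. It measures about 62 x 44 mm, which matches the given size.

Run:
```python
from h import *
c=cap('wrist');print(onz(c,[(310.5,213)],.046))
C=np.array([.456,.103,.023]);Rt=pose(-23,-45)
for b in(.10,0):print(C+Rt[:,2]*(.016-b))
plan(C+Rt[:,2]*(-.084),Rt,10)
```

```text
[[0.45540249 0.10315907 0.046     ]]
[0.47920824 0.1576752  0.08239697]
[0.45157938 0.09258568 0.01168629]
10 rows of [1.14, -0.07, 1.94] [0.0, -0.079, 0.0] turn/row deg 4.5
```

```bash
python3 -m pendant '[[8.5,[1.14,-0.07,1.94],[0,-0.079,0]],[8.5,[1.14,-0.07,1.94],[0,-0.079,0]],[8.5,[1.14,-0.07,1.94],[0,-0.079,0]],[8.5,[1.14,-0.07,1.94],[0,-0.079,0]],[8.5,[1.14,-0.07,1.94],[0,-0.079,0]],[8.5,[1.14,-0.07,1.94],[0,-0.079,0]],[8.5,[1.14,-0.07,1.94],[0,-0.079,0]],[8.5,[1.14,-0.07,1.94],[0,-0.079,0]],[8.5,[1.14,-0.07,1.94],[0,-0.079,0]],[8.5,[1.14,-0.07,1.94],[0,-0.079,0]]]'
python3 -m pendant '[[8.5,[0,0,0],[0,0,0]],[8.5,[0,0,0],[0,0,0]],[8.5,[0,0,0],[0,0,0]]]'
python3 - <<'E'
from h import *
s=bot.read_state();print(s['qpos'].round(2))
C=np.array([.456,.103,.023]);Rt=pose(-23,-45)
plan(C+Rt[:,2]*(.016),Rt,5)
E
```

```text
clock: 13.2
tcp_pos: [0.4787, 0.1579, 0.0812]
tool_rot: [3.14, 0.793, 1.174]
wrist_force: [0.6, 0.8, 0.7]
finger_gap: 0.0849
grip_force: 0.0
clock: 13.5
tcp_pos: [0.4797, 0.1573, 0.0841]
tool_rot: [3.139, 0.786, 1.172]
wrist_force: [-0.0, -0.1, 0.6]
finger_gap: 0.0849
grip_force: 0.0
[-0.83  0.7   0.25  1.5   0.25  1.63 -1.05]
5 rows of [0.03, -0.02, 2.02] [0.001, 0.0, 0.0] turn/row deg 0.1
```

```bash
python3 -m pendant '[[8.5,[0,0,2],[0,0,0]],[8.5,[0,0,2],[0,0,0]],[8.5,[0,0,2],[0,0,0]],[8.5,[0,0,2],[0,0,0]],[8.5,[0,0,2],[0,0,0]],[8.5,[0,0,0],[0,0,0]],[8.5,[0,0,0],[0,0,0]]]' 60
python3 -m pendant '[[5.5,[0,0,0],[0,0,0]],[5.5,[0,0,0],[0,0,0]],[5.5,[0,0,0],[0,0,0]],[5.5,[0,0,0],[0,0,0]],[5.5,[0,0,0],[0,0,0]],[5.5,[0,0,0],[0,0,0]]]'
python3 - <<'E'
from h import *
s=bot.read_state();print(s['tcp_pos'],s['tool_rot'],s['grip_force'],s['finger_gap'],s['wrist_force'])
E
```

```text
clock: 14.2
tcp_pos: [0.4522, 0.0924, 0.0136]
tool_rot: [3.14, 0.787, 1.173]
wrist_force: [-0.1, 0.4, -0.8]
finger_gap: 0.0847
grip_force: 0.0
clock: 14.8
tcp_pos: [0.4522, 0.093, 0.0132]
tool_rot: [3.14, 0.788, 1.174]
wrist_force: [0.4, 2.4, 7.2]
finger_gap: 0.0637
grip_force: 66.0
[0.4521683  0.0930219  0.01316317] [3.14008211 0.78809128 1.17447445] 65.9857964515686 0.06374616509371926 [0.3588283  2.35248205 7.17872894]
```

```bash
python3 -m pendant '[[5.5,[-1.4,0,-1.4],[0,0,0]],[5.5,[-1.4,0,-1.4],[0,0,0]],[5.5,[-1.4,0,-1.4],[0,0,0]],[5.5,[-1.4,0,-1.4],[0,0,0]]]'
python3 -m pendant '[[5.5,[0,0,0],[0,0.14,0]],[5.5,[0,0,0],[0,0.14,0]],[5.5,[0,0,0],[0,0.14,0]],[5.5,[0,0,0],[0,0.14,0]],[5.5,[0,0,0],[0,0.14,0]],[5.5,[0,0,0],[0,0.14,0]],[5.5,[0,0,0],[0,0.14,0]],[5.5,[0,0,0],[0,0.14,0]],[5.5,[0,0,0],[0,0.14,0]],[5.5,[0,0,0],[0,0.14,0]]]'
python3 -m pendant '[[5.5,[0,0,0],[0,0.14,0]],[5.5,[0,0,0],[0,0.03,0]],[5.5,[0,0,0],[0,0,0]],[5.5,[0,0,0],[0,0,0]],[5.5,[0,0,0],[0,0,0]]]'
python3 - <<'E'
from h import *
s=bot.read_state();print(s['qpos'].round(2),s['grip_force'])
T0=np.array([.4522,.093,.0132]);R0=rot([3.14,.788,1.174]);C=np.array([.456,.103,.023]);off=R0.T@(T0-C);print(off)
Rt=pose(-23,45)
plan(C+[0.02,0.0,.001]+Rt@off,Rt,5)
E
```

```text
clock: 15.2
tcp_pos: [0.4517, 0.0928, 0.0923]
tool_rot: [3.141, 0.789, 1.175]
wrist_force: [-0.1, -0.5, -1.9]
finger_gap: 0.0635
grip_force: 65.9
clock: 16.2
tcp_pos: [0.4505, 0.0928, 0.0917]
tool_rot: [-3.137, -0.563, 1.176]
wrist_force: [-0.7, 1.4, -1.2]
finger_gap: 0.0635
grip_force: 66.0
clock: 16.7
tcp_pos: [0.4486, 0.0943, 0.0899]
tool_rot: [-3.126, -0.699, 1.173]
wrist_force: [0.8, 0.1, -0.8]
finger_gap: 0.0636
grip_force: 66.0
[-0.27  0.08  0.46  2.3  -1.    0.91  0.5 ] 66.00533723831177
[-0.00059276  0.00033682  0.0144919 ]
5 rows of [-0.6, 0.46, 1.52] [-0.004, 0.017, 0.0] turn/row deg 1.0
```

Run:
```python
from h import *
off=np.array([-.0006,.0003,.0145]);Rt=pose(-23,45)
plan(np.array([.68,.24,.12])+Rt@off,Rt,8)
```

```text
8 rows of [2.33, 1.98, 1.77] [-0.002, 0.011, 0.0] turn/row deg 0.6
```

```bash
python3 -m pendant '[[5.5,[2.33,1.98,1.77],[-0.002,0.011,0]],[5.5,[2.33,1.98,1.77],[-0.002,0.011,0]],[5.5,[2.33,1.98,1.77],[-0.002,0.011,0]],[5.5,[2.33,1.98,1.77],[-0.002,0.011,0]],[5.5,[2.33,1.98,1.77],[-0.002,0.011,0]],[5.5,[2.33,1.98,1.77],[-0.002,0.011,0]],[5.5,[2.33,1.98,1.77],[-0.002,0.011,0]],[5.5,[2.33,1.98,1.77],[-0.002,0.011,0]],[5.5,[0,0,0],[0,0,0]],[5.5,[0,0,0],[0,0,0]]]'
python3 - <<'E'
from h import *
s=bot.read_state();print(s['qpos'].round(2))
off=np.array([-.0006,.0003,.0145]);Rt=pose(-23,45)
plan(np.array([.68,.24,.024])+Rt@off,Rt,6)
E
```

```text
clock: 17.7
tcp_pos: [0.6837, 0.2495, 0.1087]
tool_rot: [-3.14, -0.787, 1.172]
wrist_force: [0.5, 0.1, -1.6]
finger_gap: 0.0631
grip_force: 66.4
[-0.36  0.49  0.3   1.78 -1.22  0.87  0.32]
6 rows of [-1.13, 0.01, 1.12] [-0.001, -0.0, 0.0] turn/row deg 0.0
```

```bash
python3 -m pendant '[[5.5,[-1.13,0,1.12],[0,0,0]],[5.5,[-1.13,0,1.12],[0,0,0]],[5.5,[-1.13,0,1.12],[0,0,0]],[5.5,[-1.13,0,1.12],[0,0,0]],[5.5,[-1.13,0,1.12],[0,0,0]],[5.5,[-1.13,0,1.12],[0,0,0]],[5.5,[0,0,0],[0,0,0]],[5.5,[0,0,0],[0,0,0]]]'
python3 -m pendant '[[8.5,[0,0,0],[0,0,0]],[8.5,[0,0,0],[0,0,0]],[8.5,[0,0,0],[0,0,0]],[8.5,[0,0,0],[0,0,0]]]'
python3 -m pendant '[[8.5,[0,0,-3],[0,0,0]],[8.5,[0,0,-3],[0,0,0]],[8.5,[0,0,-3],[0,0,0]],[8.5,[0,0,-3],[0,0,0]],[8.5,[0,0,0],[0,0,0]],[8.5,[0,0,0],[0,0,0]]]'
python3 - <<'E'
from h import *
C=np.array([.68,.24,.023])
plan(C+[0,0.03,.20],pose(-23,0),8)
for n in('scene','side'):
    d=cap(n); print(n)
    for o in topquads(d):
        if o[0][1]>150: print(o[:6])
E
```

```text
clock: 18.5
tcp_pos: [0.6834, 0.2472, 0.0133]
tool_rot: [-3.14, -0.787, 1.169]
wrist_force: [-0.2, -0.1, -1.1]
finger_gap: 0.0634
grip_force: 68.2
clock: 18.9
tcp_pos: [0.6838, 0.2481, 0.0135]
tool_rot: [-3.14, -0.788, 1.17]
wrist_force: [-0.1, 0.7, -0.0]
finger_gap: 0.0848
grip_force: 0.0
clock: 19.5
tcp_pos: [0.6511, 0.1696, 0.0984]
tool_rot: [-3.141, -0.788, 1.17]
wrist_force: [0.5, 1.6, 0.2]
finger_gap: 0.0849
grip_force: 0.0
8 rows of [1.89, -0.16, -0.87] [-0.0, -0.098, 0.0] turn/row deg 5.6
scene
([403, 251, 31, 37, 868], 0.5912, 0.3145, 63, 44, 10.8)
([364, 281, 34, 43, 957], 0.6803, 0.2371, 63, 44, -23.6)
side
([295, 242, 33, 35, 678], 0.5907, 0.1073, 41, 39, 4.7)
([245, 288, 37, 38, 797], 0.6776, 0.2396, 62, 45, -22.8)
([287, 327, 35, 33, 953], 0.588, 0.317, 61, 46, 6.1)
```

Run:
```python
from h import *
plan([.60,0.0,.30],pose(-6.7,0),8)
plan([.565,-.24,.30],pose(-6.7,0),6,[.60,0,.30],pose(-6.7,0))
```

```text
8 rows of [-0.95, 0.07, -3.33] [0.014, -0.098, -0.033] turn/row deg 6.0
6 rows of [-4.04, -0.11, 0.0] [0.0, 0.0, 0.0] turn/row deg 0.0
```

```bash
python3 -m pendant '[[8.5,[-0.95,0.07,-3.33],[0.014,-0.098,-0.033]],[8.5,[-0.95,0.07,-3.33],[0.014,-0.098,-0.033]],[8.5,[-0.95,0.07,-3.33],[0.014,-0.098,-0.033]],[8.5,[-0.95,0.07,-3.33],[0.014,-0.098,-0.033]],[8.5,[-0.95,0.07,-3.33],[0.014,-0.098,-0.033]],[8.5,[-0.95,0.07,-3.33],[0.014,-0.098,-0.033]],[8.5,[-0.95,0.07,-3.33],[0.014,-0.098,-0.033]],[8.5,[-0.95,0.07,-3.33],[0.014,-0.098,-0.033]]]'
python3 -m pendant '[[8.5,[-4,-0.1,0],[0,0,0]],[8.5,[-4,-0.1,0],[0,0,0]],[8.5,[-4,-0.1,0],[0,0,0]],[8.5,[-4,-0.1,0],[0,0,0]],[8.5,[-4,-0.1,0],[0,0,0]],[8.5,[-4,-0.1,0],[0,0,0]],[8.5,[0,0,0],[0,0,0]],[8.5,[0,0,0],[0,0,0]],[8.5,[0,0,0],[0,0,0]]]'
python3 - <<'E'
from h import *
c=cap('wrist');s=bot.read_state();print(s['tcp_pos'],s['tool_rot'])
hsv=cv2.cvtColor(c['img'],cv2.COLOR_BGR2HSV)
# dark bay floors
q=proj(c,[[.565,-.245,.066]]);print(q)
m=cv2.inRange(hsv,(0,0,0),(180,255,60))
k,l,st,ce=cv2.connectedComponentsWithStats(m)
im=c['img'].copy();B=[]
for i in range(1,k):
    if 1500<st[i,4]<20000:
        cn=max(cv2.findContours((l==i).astype(np.uint8),0,2)[0],key=cv2.contourArea)
        P=onz(c,cn[:,0].astype(float),.066)[:,:2].astype(np.float32)*1000
        print(st[i],cv2.minAreaRect(P))
        cv2.drawContours(im,[cn],-1,(0,0,255),1)
cv2.imwrite('pics/w6.png',im)
d=cap('scene')
E
```

```text
clock: 20.4
tcp_pos: [0.6005, -0.0007, 0.3015]
tool_rot: [-3.137, 0.005, 1.452]
wrist_force: [0.5, 0.9, -0.0]
finger_gap: 0.0854
grip_force: 0.0
clock: 21.3
tcp_pos: [0.5665, -0.2363, 0.3003]
tool_rot: [-3.137, 0.0, 1.453]
wrist_force: [0.9, 0.6, -0.3]
finger_gap: 0.0847
grip_force: 0.0
[ 0.56654925 -0.23621271  0.30053459] [-3.13728465e+00  2.11568268e-04  1.45324747e+00]
[[317.91312492 205.69734816]]
[ 264  109  113   55 6115] ((574.7730712890625, -175.93077087402344), (51.85725402832031, 109.46951293945312), 83.26771545410156)
[ 532  131   94  120 3275] ((818.03564453125, -245.6708526611328), (137.42782592773438, 88.27169036865234), 63.199180603027344)
[ 176  134   45   51 1665] ((450.6919250488281, -183.7145233154297), (50.655113220214844, 44.96988296508789), 79.97372436523438)
[ 266  182  108   50 5284] ((566.0488891601562, -246.42520141601562), (52.0023193359375, 109.63412475585938), 83.32070922851562)
[ 269  247  102   45 4399] ((557.90283203125, -315.778564453125), (51.9026985168457, 109.61333465576172), 83.3224868774414)
```

View pics/w6.png

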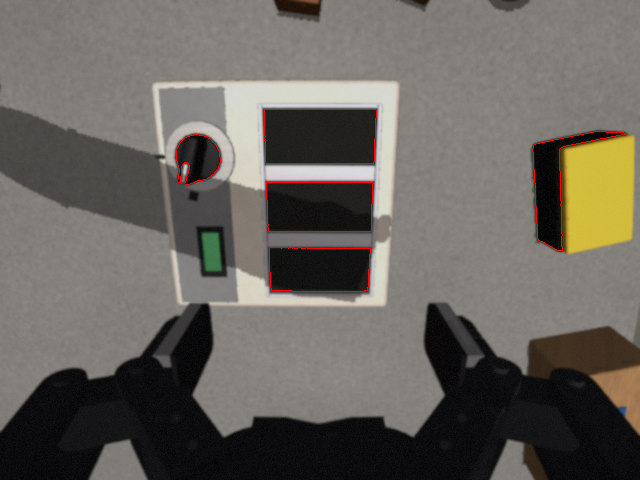

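The view shows the three bays cleanly, each 110 x 52 mm on the 66 mm plane and spaced 70 mm apart. Their centres are (0.575,-0.176), (0.566,-0.246) and (0.558,-0.316), with yaw -6.7°. The knob at (190,165) is at stop. Next I grasp A for its second roll.

Run:
```python
from h import *
for n in('scene','side'):
    d=cap(n)
    for o in topquads(d):
        if o[0][1]>150: print(n,o[:6])
C=np.array([.680,.2375,.023]);Rt=pose(-23,-45);P=C+Rt[:,2]*(-.12)
plan(P,Rt,16)
plan(C+Rt[:,2]*.0155,Rt,4,P,Rt)
```

```text
scene ([300, 247, 32, 25, 463], 0.5931, 0.105, 62, 43, -22.9)
scene ([403, 251, 31, 37, 886], 0.5914, 0.3145, 63, 45, 10.8)
scene ([364, 281, 34, 43, 965], 0.6804, 0.2372, 63, 45, -22.4)
side ([295, 242, 34, 34, 667], 0.5901, 0.1079, 62, 45, -23.5)
side ([245, 288, 37, 38, 777], 0.6776, 0.2396, 62, 45, -22.8)
side ([287, 327, 35, 33, 949], 0.588, 0.317, 61, 45, 6.2)
16 rows of [3.88, 0.08, -0.17] [0.007, -0.049, 0.017] turn/row deg 3.0
4 rows of [-0.0, -0.0, 3.39] [0.0, 0.0, 0.0] turn/row deg 0.0
```

```bash
python3 -m pendant '[[8.5,[3.88,0.08,-0.17],[0.007,-0.049,0.017]],[8.5,[3.88,0.08,-0.17],[0.007,-0.049,0.017]],[8.5,[3.88,0.08,-0.17],[0.007,-0.049,0.017]],[8.5,[3.88,0.08,-0.17],[0.007,-0.049,0.017]],[8.5,[3.88,0.08,-0.17],[0.007,-0.049,0.017]],[8.5,[3.88,0.08,-0.17],[0.007,-0.049,0.017]],[8.5,[3.88,0.08,-0.17],[0.007,-0.049,0.017]],[8.5,[3.88,0.08,-0.17],[0.007,-0.049,0.017]]]' >/dev/null
python3 -m pendant '[[8.5,[3.88,0.08,-0.17],[0.007,-0.049,0.017]],[8.5,[3.88,0.08,-0.17],[0.007,-0.049,0.017]],[8.5,[3.88,0.08,-0.17],[0.007,-0.049,0.017]],[8.5,[3.88,0.08,-0.17],[0.007,-0.049,0.017]],[8.5,[3.88,0.08,-0.17],[0.007,-0.049,0.017]],[8.5,[3.88,0.08,-0.17],[0.007,-0.049,0.017]],[8.5,[3.88,0.08,-0.17],[0.007,-0.049,0.017]],[8.5,[3.88,0.08,-0.17],[0.007,-0.049,0.017]],[8.5,[0,0,0],[0,0,0]],[8.5,[0,0,0],[0,0,0]]]'
python3 - <<'E'
from h import *
print(bot.read_state()['qpos'].round(2))
C=np.array([.680,.2375,.023]);Rt=pose(-23,-45)
plan(C+Rt[:,2]*.0155,Rt,5)
E
```

```text
clock: 23.3
tcp_pos: [0.6862, 0.2752, 0.1105]
tool_rot: [3.132, 0.743, 1.175]
wrist_force: [0.2, 0.9, 0.8]
finger_gap: 0.0852
grip_force: 0.0
[-0.76  1.31  0.75  0.43 -0.2   2.06 -0.75]
5 rows of [0.66, 0.17, 2.09] [0.003, -0.008, 0.001] turn/row deg 0.5
```

Run:
```python
from h import *
C=np.array([.680,.2375,.023]);Rt=pose(-23,-40);s=bot.read_state()
P=C+Rt[:,2]*-.06
plan(P,Rt,3)
plan(C+Rt[:,2]*.0155,Rt,4,P,Rt)
```

```text
3 rows of [0.96, 0.3, 1.0] [0.004, 0.015, 0.001] turn/row deg 0.9
4 rows of [0.0, 0.0, 1.89] [0.0, 0.0, 0.0] turn/row deg 0.0
```

```bash
python3 -m pendant '[[8.5,[0.96,0.3,1],[0.004,0.015,0.001]],[8.5,[0.96,0.3,1],[0.004,0.015,0.001]],[8.5,[0.96,0.3,1],[0.004,0.015,0.001]],[8.5,[0,0,0],[0,0,0]],[8.5,[0,0,0],[0,0,0]],[8.5,[0,0,0],[0,0,0]]]'
python3 - <<'E'
from h import *
print(bot.read_state()['qpos'].round(2))
C=np.array([.680,.2375,.023]);Rt=pose(-23,-40)
plan(C+Rt[:,2]*.0155,Rt,4)
E
```

```text
clock: 23.9
tcp_pos: [0.6957, 0.2734, 0.0709]
tool_rot: [-3.142, 0.694, 1.17]
wrist_force: [0.2, 0.2, 0.5]
finger_gap: 0.0851
grip_force: 0.0
[-0.75  1.32  0.73  0.47 -0.23  1.98 -0.77]
4 rows of [0.01, -0.01, 1.93] [0.0, -0.001, 0.0] turn/row deg 0.1
```

```bash
python3 -m pendant '[[8.5,[0,0,1.93],[0,0,0]],[8.5,[0,0,1.93],[0,0,0]],[8.5,[0,0,1.93],[0,0,0]],[8.5,[0,0,1.93],[0,0,0]],[8.5,[0,0,0],[0,0,0]],[8.5,[0,0,0],[0,0,0]]]' 60
python3 -m pendant '[[5.5,[0,0,0],[0,0,0]],[5.5,[0,0,0],[0,0,0]],[5.5,[0,0,0],[0,0,0]],[5.5,[0,0,0],[0,0,0]],[5.5,[0,0,0],[0,0,0]],[5.5,[0,0,0],[0,0,0]]]'
python3 - <<'E'
from h import *
s=bot.read_state();P=s['tcp_pos'];R0=rot(s['tool_rot']);C=np.array([.680,.2375,.023]);off=R0.T@(P-C);print(off)
P1=P+[-.03,-.02,.10];plan(P1,R0,4)
Rt=pose(-6.7,50);M=np.array([.5655,-.2455,.089])
plan(M+[0,0,.10]+Rt@off,Rt,15,P1,R0)
E
```

```text
clock: 24.5
tcp_pos: [0.6765, 0.2284, 0.0117]
tool_rot: [-3.142, 0.695, 1.17]
wrist_force: [0.7, 0.2, 1.0]
finger_gap: 0.085
grip_force: 0.0
clock: 25.1
tcp_pos: [0.677, 0.2285, 0.0121]
tool_rot: [3.14, 0.693, 1.17]
wrist_force: [2.0, 2.7, 6.1]
finger_gap: 0.0635
grip_force: 66.2
[-0.00031639  0.00070446  0.01448987]
4 rows of [-2.18, -0.49, -1.44] [0.0, 0.0, 0.0] turn/row deg 0.0
15 rows of [-3.31, 0.24, -0.63] [0.002, 0.104, -0.021] turn/row deg 6.1
```

```bash
python3 -m pendant '[[5.5,[-2.18,-0.49,-1.44],[0,0,0]],[5.5,[-2.18,-0.49,-1.44],[0,0,0]],[5.5,[-2.18,-0.49,-1.44],[0,0,0]],[5.5,[-2.18,-0.49,-1.44],[0,0,0]]]' >/dev/null
python3 -m pendant '[[5.5,[-3.31,0.24,-0.63],[0.002,0.104,-0.021]],[5.5,[-3.31,0.24,-0.63],[0.002,0.104,-0.021]],[5.5,[-3.31,0.24,-0.63],[0.002,0.104,-0.021]],[5.5,[-3.31,0.24,-0.63],[0.002,0.104,-0.021]],[5.5,[-3.31,0.24,-0.63],[0.002,0.104,-0.021]],[5.5,[-3.31,0.24,-0.63],[0.002,0.104,-0.021]],[5.5,[-3.31,0.24,-0.63],[0.002,0.104,-0.021]],[5.5,[-3.31,0.24,-0.63],[0.002,0.104,-0.021]]]'
python3 -m pendant '[[5.5,[-3.31,0.24,-0.63],[0.002,0.104,-0.021]],[5.5,[-3.31,0.24,-0.63],[0.002,0.104,-0.021]],[5.5,[-3.31,0.24,-0.63],[0.002,0.104,-0.021]],[5.5,[-3.31,0.24,-0.63],[0.002,0.104,-0.021]],[5.5,[-3.31,0.24,-0.63],[0.002,0.104,-0.021]],[5.5,[-3.31,0.24,-0.63],[0.002,0.104,-0.021]],[5.5,[-3.31,0.24,-0.63],[0.002,0.104,-0.021]],[5.5,[0,0,0],[0,0,0]],[5.5,[0,0,0],[0,0,0]]]'
python3 - <<'E'
from h import *
s=bot.read_state();print(s['qpos'].round(2))
off=np.array([-.0003,.0007,.0145])
Rt=pose(-6.7,50);M=np.array([.5655,-.2455,.089])
plan(M+[0,0,.03]+Rt@off,Rt,4)
E
```

```text
clock: 26.3
tcp_pos: [0.5938, -0.0162, 0.2414]
tool_rot: [-3.084, -0.149, 1.315]
wrist_force: [0.9, -0.4, -1.1]
finger_gap: 0.0632
grip_force: 66.1
clock: 27.2
tcp_pos: [0.5654, -0.2378, 0.1749]
tool_rot: [-3.133, -0.877, 1.445]
wrist_force: [0.7, 0.5, -0.1]
finger_gap: 0.0634
grip_force: 66.3
[ 0.3   0.78  0.63  1.34 -1.02  1.86  0.88]
4 rows of [-1.2, 0.05, 1.11] [-0.0, -0.001, -0.001] turn/row deg 0.1
```

```bash
python3 -m pendant '[[5.5,[-1.2,0.05,1.1],[0,0,0]],[5.5,[-1.2,0.05,1.1],[0,0,0]],[5.5,[-1.2,0.05,1.1],[0,0,0]],[5.5,[-1.2,0.05,1.1],[0,0,0]],[5.5,[0,0,0],[0,0,0]],[5.5,[0,0,0],[0,0,0]]]'
python3 - <<'E'
from h import *
off=np.array([-.0003,.0007,.0145])
Rt=pose(-6.7,50);M=np.array([.5655,-.2455,.089])
plan(M+[0,0,.001]+Rt@off,Rt,4)
for n in('scene','side'):
    d=cap(n); print(n,[o[:6] for o in topquads(d,ztop=.142) if o[0][1]>120])
E
```

```text
clock: 27.8
tcp_pos: [0.5687, -0.2327, 0.1121]
tool_rot: [-3.138, -0.877, 1.453]
wrist_force: [-0.0, -0.2, -1.2]
finger_gap: 0.0634
grip_force: 66.3
4 rows of [-0.64, -0.02, 0.46] [-0.001, -0.001, -0.0] turn/row deg 0.1
scene [([123, 197, 39, 41, 973], 0.5667, -0.2431, 65, 47, -0.1), ([300, 247, 32, 26, 465], 0.683, 0.1129, 52, 37, -22.9), ([403, 251, 31, 37, 882], 0.6818, 0.2925, 54, 38, 11.3)]
side [([295, 242, 34, 34, 655], 0.584, 0.1865, 55, 40, -23.3), ([287, 327, 35, 33, 948], 0.5822, 0.3728, 54, 40, 6.1)]
```

```bash
python3 -m pendant '[[5.5,[-0.64,-0.02,0.46],[0,0,0]],[5.5,[-0.64,-0.02,0.46],[0,0,0]],[5.5,[-0.64,-0.02,0.46],[0,0,0]],[5.5,[-0.64,-0.02,0.46],[0,0,0]],[5.5,[0,0,0],[0,0,0]],[5.5,[0,0,0],[0,0,0]],[5.5,[0,0,0],[0,0,0]]]'
python3 - <<'E'
from h import *
print(bot.read_state()['wrist_force'])
off=np.array([-.0003,.0007,.0145])
Rt=pose(-6.7,50);M=np.array([.5655,-.2455,.089])
plan(M+[0,0,0]+Rt@off,Rt,1)
E
```

```text
clock: 28.6
tcp_pos: [0.5674, -0.2352, 0.0807]
tool_rot: [-3.138, -0.877, 1.452]
wrist_force: [-3.2, 0.2, 2.7]
finger_gap: 0.063
grip_force: 66.5
[-3.2105033   0.20814809  2.67515429]
1 rows of [-0.07, 0.01, 0.11] [-0.002, -0.005, -0.001] turn/row deg 0.3
```

```bash
python3 -m pendant '[[7.3,[0,0,0],[0,0,0]],[7.3,[0,0,0],[0,0,0]],[7.3,[0,0,0],[0,0,0]],[7.3,[0,0,-2],[0,0,0]],[7.3,[0,0,-3],[0,0,0]],[8.5,[0,0,-4],[0,0,0]],[8.5,[0,0,-4],[0,0,0]],[8.5,[0,0,0],[0,0,0]]]'
python3 - <<'E'
from h import *
a=cap('scene');b=cap('side')
for c,n in((a,'scene'),(b,'side')):
    print(n,[o[:6] for o in topquads(c,ztop=.112) if o[0][1]>120])
    print(n,[o[:6] for o in topquads(c) if o[0][1]>120])
x=cv2.resize(a['img'][170:300,80:260],(480,347),interpolation=2);y=cv2.resize(b['img'][100:220,280:420],(320,274),interpolation=2)
o=np.zeros((347,800,3),np.uint8);o[:,:480]=x;o[:274,480:]=y;cv2.imwrite('pics/p1.png',o)
plan([.59,.07,.28],pose(-15,-20),12)
E
```

```text
clock: 29.4
tcp_pos: [0.5549, -0.3395, 0.1667]
tool_rot: [3.14, -0.872, 1.452]
wrist_force: [-0.3, -0.2, 1.0]
finger_gap: 0.0849
grip_force: 0.0
scene [([126, 211, 40, 37, 1045], 0.5682, -0.2468, 62, 46, -6.6), ([300, 247, 32, 25, 460], 0.6551, 0.1106, 55, 39, -23.3), ([403, 251, 31, 37, 882], 0.6535, 0.2994, 57, 40, 10.8)]
scene [([126, 211, 40, 37, 1045], 0.4967, -0.2912, 69, 51, -6.6), ([300, 247, 32, 25, 460], 0.5931, 0.1052, 61, 43, -23.3), ([403, 251, 31, 37, 882], 0.5912, 0.3145, 63, 44, 10.8)]
side [([320, 121, 28, 26, 617], 0.5657, -0.243, 60, 48, 2.1), ([295, 242, 34, 34, 651], 0.586, 0.1622, 57, 41, -22.4), ([287, 327, 35, 33, 952], 0.584, 0.3554, 56, 42, 6.1)]
side [([320, 121, 28, 26, 617], 0.5683, -0.3302, 65, 52, 2.1), ([295, 242, 34, 34, 651], 0.5902, 0.108, 62, 44, -22.4), ([287, 327, 35, 33, 952], 0.588, 0.317, 61, 45, 6.1)]
12 rows of [3.73, -0.37, 0.14] [-0.003, -0.102, 0.012] turn/row deg 5.9
```

View pics/p1.png

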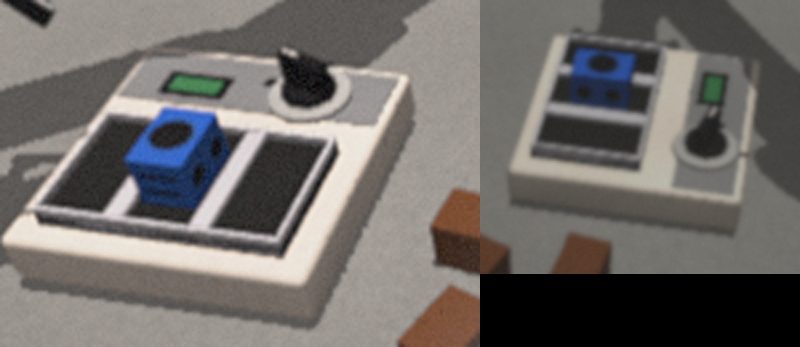

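The crop shows rack A seated in the middle bay with the single big hole up and the knob at stop. Next is B.

Run:
```python
from h import *
C=np.array([.5915,.106,.023]);Rt=pose(-23,-42)
plan(C+Rt[:,2]*-.12,Rt,16)
```

```text
16 rows of [3.53, -0.36, 0.81] [-0.001, -0.1, 0.02] turn/row deg 5.8
```

```bash
python3 -m pendant '[[8.5,[3.53,-0.36,0.81],[-0.001,-0.1,0.02]],[8.5,[3.53,-0.36,0.81],[-0.001,-0.1,0.02]],[8.5,[3.53,-0.36,0.81],[-0.001,-0.1,0.02]],[8.5,[3.53,-0.36,0.81],[-0.001,-0.1,0.02]],[8.5,[3.53,-0.36,0.81],[-0.001,-0.1,0.02]],[8.5,[3.53,-0.36,0.81],[-0.001,-0.1,0.02]],[8.5,[3.53,-0.36,0.81],[-0.001,-0.1,0.02]],[8.5,[3.53,-0.36,0.81],[-0.001,-0.1,0.02]]]'
python3 -m pendant '[[8.5,[3.53,-0.36,0.81],[-0.001,-0.1,0.02]],[8.5,[3.53,-0.36,0.81],[-0.001,-0.1,0.02]],[8.5,[3.53,-0.36,0.81],[-0.001,-0.1,0.02]],[8.5,[3.53,-0.36,0.81],[-0.001,-0.1,0.02]],[8.5,[3.53,-0.36,0.81],[-0.001,-0.1,0.02]],[8.5,[3.53,-0.36,0.81],[-0.001,-0.1,0.02]],[8.5,[3.53,-0.36,0.81],[-0.001,-0.1,0.02]],[8.5,[3.53,-0.36,0.81],[-0.001,-0.1,0.02]],[8.5,[0,0,0],[0,0,0]],[8.5,[0,0,0],[0,0,0]]]'
python3 - <<'E'
from h import *
print(bot.read_state()['qpos'].round(2))
for n in('scene','side'): print(n,[o[:6] for o in topquads(cap(n)) if o[0][1]>230])
C=np.array([.5915,.106,.023]);Rt=pose(-23,-42)
P=C+Rt[:,2]*-.06
plan(P,Rt,3)
plan(C+Rt[:,2]*.0155,Rt,4,P,Rt)
E
```

```text
clock: 30.3
tcp_pos: [0.577, -0.0617, 0.2484]
tool_rot: [-3.078, -0.068, 1.31]
wrist_force: [1.0, 1.6, 0.2]
finger_gap: 0.0848
grip_force: 0.0
clock: 31.3
tcp_pos: [0.6201, 0.1812, 0.1084]
tool_rot: [-3.127, 0.742, 1.181]
wrist_force: [0.8, -1.5, 2.2]
finger_gap: 0.0853
grip_force: 0.0
[-0.96  1.06  0.84  1.05 -0.16  1.76 -0.64]
scene [([300, 247, 32, 26, 470], 0.5929, 0.1053, 61, 44, -24.0), ([403, 251, 31, 38, 900], 0.5916, 0.3149, 64, 44, 9.5)]
side [([288, 328, 34, 32, 948], 0.588, 0.318, 61, 43, 6.2)]
3 rows of [0.06, 0.03, 2.02] [-0.002, 0.001, 0.001] turn/row deg 0.1
4 rows of [-0.0, -0.0, 1.89] [0.0, 0.0, 0.0] turn/row deg 0.0
```

```bash
python3 -m pendant '[[8.5,[0.06,0.03,2],[0,0,0]],[8.5,[0.06,0.03,2],[0,0,0]],[8.5,[0.06,0.03,2],[0,0,0]],[8.5,[0,0,1.9],[0,0,0]],[8.5,[0,0,1.9],[0,0,0]],[8.5,[0,0,1.9],[0,0,0]],[8.5,[0,0,1.9],[0,0,0]],[8.5,[0,0,0],[0,0,0]],[8.5,[0,0,0],[0,0,0]]]' 60
python3 -m pendant '[[5.5,[0,0,0],[0,0,0]],[5.5,[0,0,0],[0,0,0]],[5.5,[0,0,0],[0,0,0]],[5.5,[0,0,0],[0,0,0]],[5.5,[0,0,0],[0,0,0]],[5.5,[0,0,0],[0,0,0]]]'
python3 - <<'E'
from h import *
s=bot.read_state();P=s['tcp_pos'];R0=rot(s['tool_rot']);C=np.array([.5915,.106,.023]);off=R0.T@(P-C);print(off)
P1=P+[0,0,.12];plan(P1,R0,4)
Rt=pose(-6.7,48);M=np.array([.5575,-.3155,.089])
plan(M+[0,0,.10]+Rt@off,Rt,14,P1,R0)
E
```

```text
clock: 32.3
tcp_pos: [0.5871, 0.0974, 0.0126]
tool_rot: [-3.133, 0.733, 1.172]
wrist_force: [0.1, 0.7, 0.0]
finger_gap: 0.0849
grip_force: 0.0
clock: 32.9
tcp_pos: [0.5874, 0.0981, 0.0119]
tool_rot: [-3.134, 0.735, 1.174]
wrist_force: [-0.7, 3.3, 7.5]
finger_gap: 0.064
grip_force: 66.2
[ 0.00086431 -0.00057865  0.01414795]
4 rows of [-2.01, -0.02, -2.23] [0.0, 0.0, 0.0] turn/row deg 0.0
14 rows of [-3.15, 0.54, -0.39] [0.001, 0.111, -0.023] turn/row deg 6.5
```

```bash
python3 -m pendant '[[5.5,[-2.01,0,-2.23],[0,0,0]],[5.5,[-2.01,0,-2.23],[0,0,0]],[5.5,[-2.01,0,-2.23],[0,0,0]],[5.5,[-2.01,0,-2.23],[0,0,0]]]' >/dev/null
python3 -m pendant '[[5.5,[-3.15,0.54,-0.39],[0.001,0.111,-0.023]],[5.5,[-3.15,0.54,-0.39],[0.001,0.111,-0.023]],[5.5,[-3.15,0.54,-0.39],[0.001,0.111,-0.023]],[5.5,[-3.15,0.54,-0.39],[0.001,0.111,-0.023]],[5.5,[-3.15,0.54,-0.39],[0.001,0.111,-0.023]],[5.5,[-3.15,0.54,-0.39],[0.001,0.111,-0.023]],[5.5,[-3.15,0.54,-0.39],[0.001,0.111,-0.023]]]'
python3 -m pendant '[[5.5,[-3.15,0.54,-0.39],[0.001,0.111,-0.023]],[5.5,[-3.15,0.54,-0.39],[0.001,0.111,-0.023]],[5.5,[-3.15,0.54,-0.39],[0.001,0.111,-0.023]],[5.5,[-3.15,0.54,-0.39],[0.001,0.111,-0.023]],[5.5,[-3.15,0.54,-0.39],[0.001,0.111,-0.023]],[5.5,[-3.15,0.54,-0.39],[0.001,0.111,-0.023]],[5.5,[-3.15,0.54,-0.39],[0.001,0.111,-0.023]],[5.5,[0,0,0],[0,0,0]],[5.5,[0,0,0],[0,0,0]]]'
python3 - <<'E'
from h import *
s=bot.read_state();print(s['qpos'].round(2))
off=np.array([.0009,-.0006,.0141])
Rt=pose(-6.7,48);M=np.array([.5575,-.3155,.089])
plan(M+[0,0,.02]+Rt@off,Rt,5)
plan(M+[0,0,.0005]+Rt@off,Rt,3,M+[0,0,.02]+Rt@off,Rt)
print([o[:6] for o in topquads(cap('scene'),ztop=.19) if o[0][1]>120])
E
```

```text
clock: 34.0
tcp_pos: [0.5644, -0.0945, 0.2396]
tool_rot: [-3.079, -0.054, 1.312]
wrist_force: [0.7, -0.3, -1.0]
finger_gap: 0.0633
grip_force: 66.1
clock: 34.9
tcp_pos: [0.5576, -0.3071, 0.1772]
tool_rot: [-3.127, -0.831, 1.444]
wrist_force: [0.2, 0.6, -0.4]
finger_gap: 0.0634
grip_force: 66.3
[ 0.38  0.86  0.67  1.19 -1.01  1.93  0.9 ]
5 rows of [-1.1, 0.01, 1.08] [-0.002, 0.001, -0.001] turn/row deg 0.1
3 rows of [-0.48, 0.0, 0.43] [0.0, 0.0, 0.0] turn/row deg 0.0
[([79, 167, 41, 41, 1031], 0.5353, -0.3332, 66, 47, -5.9), ([126, 211, 40, 37, 1050], 0.6529, -0.1943, 54, 40, -6.6), ([403, 251, 31, 37, 883], 0.727, 0.2815, 50, 35, 11.3)]
```

```bash
python3 -m pendant '[[5.5,[-1.1,0,1.08],[0,0,0]],[5.5,[-1.1,0,1.08],[0,0,0]],[5.5,[-1.1,0,1.08],[0,0,0]],[5.5,[-1.1,0,1.08],[0,0,0]],[5.5,[-1.1,0,1.08],[0,0,0]],[5.5,[0,0,0],[0,0,0]],[5.5,[0,0,0],[0,0,0]]]'
python3 - <<'E'
from h import *
off=np.array([.0009,-.0006,.0141])
Rt=pose(-6.7,48);M=np.array([.5575,-.3155,.089])
plan(M+[0,0,.0005]+Rt@off,Rt,4)
print([o[:6] for o in topquads(cap('scene'),ztop=.132) if o[0][1]>120])
print([o[:6] for o in topquads(cap('side'),ztop=.132) if o[0][1]<230])
E
```

```text
clock: 35.65
tcp_pos: [0.5585, -0.3025, 0.1023]
tool_rot: [-3.131, -0.831, 1.451]
wrist_force: [0.4, 0.6, -0.9]
finger_gap: 0.0636
grip_force: 66.3
4 rows of [-0.43, -0.0, 0.33] [-0.002, 0.002, -0.001] turn/row deg 0.2
[([95, 197, 71, 51, 2058], 0.5721, -0.2739, 146, 67, 66.6), ([403, 251, 31, 37, 868], 0.6723, 0.2948, 55, 39, 11.3)]
[([297, 25, 37, 40, 1071], 0.6218, -0.6555, 56, 52, -85.5), ([320, 100, 31, 47, 1149], 0.561, -0.2645, 142, 62, 86.2)]
```

```bash
python3 -m pendant '[[5.5,[-0.43,0,0.33],[0,0,0]],[5.5,[-0.43,0,0.33],[0,0,0]],[5.5,[-0.43,0,0.33],[0,0,0]],[5.5,[-0.43,0,0.33],[0,0,0]],[5.5,[0,0,0],[0,0,0]],[5.5,[0,0,0],[0,0,0]]]'
python3 -m pendant '[[7.3,[0,0,0],[0,0,0]],[7.3,[0,0,0],[0,0,0]],[7.3,[0,0,0],[0,0,0]],[7.3,[0,0,-2],[0,0,0]],[7.3,[0,0,-3],[0,0,0]],[8.5,[0,0,-4],[0,0,0]],[8.5,[0,0,-4],[0,0,0]],[8.5,[0,0,0],[0,0,0]]]'
python3 - <<'E'
from h import *
for n in('scene','side'):
    c=cap(n)
    print(n,[o[:6] for o in topquads(c) if o[0][1]>230])
    hsv=cv2.cvtColor(c['img'],cv2.COLOR_BGR2HSV)
    m=cv2.inRange(hsv,(100,110,100),(130,255,255));m[:90]=0
    k,l,st,ce=cv2.connectedComponentsWithStats(m)
    for i in range(1,k):
        if st[i,4]>120 and st[i,1]<230:
            cn=max(cv2.findContours((l==i).astype(np.uint8),0,2)[0],key=cv2.contourArea)
            print(n,st[i],cv2.minAreaRect(onz(c,cn[:,0].astype(float),.112)[:,:2].astype(np.float32)*1000))
E
```

```text
clock: 36.35
tcp_pos: [0.5582, -0.3044, 0.0818]
tool_rot: [-3.133, -0.832, 1.453]
wrist_force: [-1.9, -0.5, 5.5]
finger_gap: 0.0634
grip_force: 66.7
clock: 37.15
tcp_pos: [0.5464, -0.4045, 0.1716]
tool_rot: [-3.135, -0.825, 1.45]
wrist_force: [-0.4, 0.3, 0.5]
finger_gap: 0.0849
grip_force: 0.0
scene [([403, 251, 31, 37, 891], 0.5914, 0.3146, 63, 44, 11.3)]
scene [ 96 206  34  24 366] ((559.0152587890625, -314.7777099609375), (47.816802978515625, 67.31059265136719), 83.2364730834961)
scene [126 211  35  23 379] ((569.2979125976562, -246.548583984375), (49.18620681762695, 64.22212982177734), 83.28137969970703)
side [([287, 327, 35, 33, 946], 0.588, 0.317, 61, 45, 6.2)]
side [326 106  26  13 202] ((555.821044921875, -311.6026306152344), (49.74552917480469, 64.10027313232422), 85.26993560791016)
side [320 121  28  15 208] ((564.995849609375, -243.1528778076172), (47.975162506103516, 64.04280090332031), 82.20635223388672)
```

B is seated at (0.558,-0.314) with yaw -6.7°. Next is C, approached from the other side.

Run:
```python
from h import *
P1=np.array([.57,-.05,.26]);R1=pose(0,30)
plan(P1,R1,9)
C=np.array([.590,.3155,.023]);Rt=pose(11,42)
plan(C+Rt[:,2]*-.12,Rt,8,P1,R1)
```

```text
9 rows of [3.67, 0.0, 1.72] [0.007, -0.034, -0.01] turn/row deg 2.1
8 rows of [1.83, 0.75, 3.56] [0.014, 0.026, -0.019] turn/row deg 2.0
```

```bash
python3 -m pendant '[[8.5,[3.67,0,1.72],[0.007,-0.034,-0.01]],[8.5,[3.67,0,1.72],[0.007,-0.034,-0.01]],[8.5,[3.67,0,1.72],[0.007,-0.034,-0.01]],[8.5,[3.67,0,1.72],[0.007,-0.034,-0.01]],[8.5,[3.67,0,1.72],[0.007,-0.034,-0.01]],[8.5,[3.67,0,1.72],[0.007,-0.034,-0.01]],[8.5,[3.67,0,1.72],[0.007,-0.034,-0.01]],[8.5,[3.67,0,1.72],[0.007,-0.034,-0.01]],[8.5,[3.67,0,1.72],[0.007,-0.034,-0.01]]]'
python3 -m pendant '[[8.5,[1.83,0.75,3.56],[0.014,0.026,-0.019]],[8.5,[1.83,0.75,3.56],[0.014,0.026,-0.019]],[8.5,[1.83,0.75,3.56],[0.014,0.026,-0.019]],[8.5,[1.83,0.75,3.56],[0.014,0.026,-0.019]],[8.5,[1.83,0.75,3.56],[0.014,0.026,-0.019]],[8.5,[1.83,0.75,3.56],[0.014,0.026,-0.019]],[8.5,[1.83,0.75,3.56],[0.014,0.026,-0.019]],[8.5,[1.83,0.75,3.56],[0.014,0.026,-0.019]],[8.5,[0,0,0],[0,0,0]],[8.5,[0,0,0],[0,0,0]]]'
python3 - <<'E'
from h import *
print(bot.read_state()['qpos'].round(2))
c=cap('wrist','w7.png')
for n in('scene','side','wrist'): print(n,[o[:6] for o in topquads(cap(n)) if o[0][1]>(0 if n=='wrist' else 230)])
C=np.array([.590,.3155,.023]);Rt=pose(11,42)
P=C+Rt[:,2]*-.06
plan(P,Rt,3)
plan(C+Rt[:,2]*.0155,Rt,4,P,Rt)
E
```

```text
clock: 38.15
tcp_pos: [0.5697, -0.0458, 0.2601]
tool_rot: [3.141, -0.524, 1.571]
wrist_force: [1.3, 0.4, 0.4]
finger_gap: 0.0854
grip_force: 0.0
clock: 39.15
tcp_pos: [0.605, 0.2395, 0.1114]
tool_rot: [-3.137, -0.733, 1.756]
wrist_force: [-0.3, -1.2, -0.4]
finger_gap: 0.085
grip_force: 0.0
[-0.44  0.61  0.47  1.62 -1.02  1.34  0.61]
scene [([403, 251, 31, 37, 882], 0.5913, 0.3147, 63, 44, 10.3)]
side [([287, 327, 35, 33, 947], 0.588, 0.317, 61, 46, 6.2)]
wrist [([267, 187, 95, 82, 6061], 0.5903, 0.3136, 63, 44, 11.2)]
3 rows of [-0.02, -0.07, 2.04] [0.002, 0.0, -0.002] turn/row deg 0.2
4 rows of [0.0, 0.0, 1.89] [0.0, 0.0, 0.0] turn/row deg 0.0
```

```bash
python3 -m pendant '[[8.5,[0,-0.05,2],[0,0,0]],[8.5,[0,-0.05,2],[0,0,0]],[8.5,[0,-0.05,2],[0,0,0]],[8.5,[0,0,1.9],[0,0,0]],[8.5,[0,0,1.9],[0,0,0]],[8.5,[0,0,1.9],[0,0,0]],[8.5,[0,0,1.9],[0,0,0]],[8.5,[0,0,0],[0,0,0]],[8.5,[0,0,0],[0,0,0]]]' 60
python3 -m pendant '[[5.5,[0,0,0],[0,0,0]],[5.5,[0,0,0],[0,0,0]],[5.5,[0,0,0],[0,0,0]],[5.5,[0,0,0],[0,0,0]],[5.5,[0,0,0],[0,0,0]],[5.5,[0,0,0],[0,0,0]]]'
python3 - <<'E'
from h import *
s=bot.read_state();P=s['tcp_pos'];R0=rot(s['tool_rot']);C=np.array([.590,.3148,.023]);off=R0.T@(P-C);print(off)
P1=P+[0,-.05,.14];plan(P1,R0,5)
Rt=pose(-6.7,-48);M=np.array([.5745,-.1755,.089])
plan(M+[0,0,.10]+Rt@off,Rt,14,P1,R0)
E
```

```text
clock: 40.25
tcp_pos: [0.5886, 0.3268, 0.0117]
tool_rot: [-3.141, -0.733, 1.756]
wrist_force: [0.7, 0.5, 0.0]
finger_gap: 0.0851
grip_force: 0.0
clock: 40.85
tcp_pos: [0.5897, 0.3264, 0.013]
tool_rot: [3.14, -0.733, 1.756]
wrist_force: [1.6, -3.0, 5.8]
finger_gap: 0.0634
grip_force: 66.3
[0.00177169 0.00182521 0.01508928]
5 rows of [1.14, -0.18, -2.74] [0.0, 0.0, 0.0] turn/row deg 0.0
14 rows of [-3.67, -0.28, -0.2] [0.001, -0.111, 0.024] turn/row deg 6.5
```

```bash
python3 -m pendant '[[5.5,[1.14,-0.18,-2.74],[0,0,0]],[5.5,[1.14,-0.18,-2.74],[0,0,0]],[5.5,[1.14,-0.18,-2.74],[0,0,0]],[5.5,[1.14,-0.18,-2.74],[0,0,0]],[5.5,[1.14,-0.18,-2.74],[0,0,0]],[5.5,[1.3,0,-1.4],[0,0,0]],[5.5,[1.3,0,-1.4],[0,0,0]],[5.5,[0,0,0],[0,0,0]]]'
python3 - <<'E'
from h import *
s=bot.read_state();P=s['tcp_pos'];off=np.array([.0012,0,.015])
R1=pose(-6.7,-48);P1=P+[-.02,-.05,0];plan(P1,R1,14)
M=np.array([.5745,-.1755,.089])
P2=M+[0,0,.11]+R1@off;plan(P2,R1,9,P1,R1)
E
```

```text
clock: 41.65
tcp_pos: [0.5895, 0.2784, 0.1927]
tool_rot: [3.137, -0.734, 1.76]
wrist_force: [-0.1, 0.1, -2.4]
finger_gap: 0.0632
grip_force: 66.3
14 rows of [-0.39, -0.16, 0.01] [0.002, -0.111, 0.024] turn/row deg 6.5
9 rows of [-3.02, 0.58, 3.43] [0.0, 0.0, 0.0] turn/row deg 0.0
```

```bash
python3 -m pendant '[[5.5,[-0.39,-0.16,0],[0.002,-0.111,0.024]],[5.5,[-0.39,-0.16,0],[0.002,-0.111,0.024]],[5.5,[-0.39,-0.16,0],[0.002,-0.111,0.024]],[5.5,[-0.39,-0.16,0],[0.002,-0.111,0.024]],[5.5,[-0.39,-0.16,0],[0.002,-0.111,0.024]],[5.5,[-0.39,-0.16,0],[0.002,-0.111,0.024]],[5.5,[-0.39,-0.16,0],[0.002,-0.111,0.024]]]'
python3 -m pendant '[[5.5,[-0.39,-0.16,0],[0.002,-0.111,0.024]],[5.5,[-0.39,-0.16,0],[0.002,-0.111,0.024]],[5.5,[-0.39,-0.16,0],[0.002,-0.111,0.024]],[5.5,[-0.39,-0.16,0],[0.002,-0.111,0.024]],[5.5,[-0.39,-0.16,0],[0.002,-0.111,0.024]],[5.5,[-0.39,-0.16,0],[0.002,-0.111,0.024]],[5.5,[-0.39,-0.16,0],[0.002,-0.111,0.024]],[5.5,[0,0,0],[0,0,0]],[5.5,[0,0,0],[0,0,0]]]'
python3 - <<'E'
from h import *
s=bot.read_state();P=s['tcp_pos'];print(s['qpos'].round(2));off=np.array([.0012,0,.015])
R1=pose(-6.7,-48)
M=np.array([.5745,-.1755,.089])
plan(M+[0,0,.11]+R1@off,R1,10)
E
```

```text
clock: 42.35
tcp_pos: [0.5798, 0.2523, 0.1794]
tool_rot: [-3.073, 0.055, 1.61]
wrist_force: [-0.1, -0.5, -1.4]
finger_gap: 0.0634
grip_force: 66.3
clock: 43.25
tcp_pos: [0.5688, 0.2277, 0.1894]
tool_rot: [-3.124, 0.834, 1.467]
wrist_force: [-0.5, -0.8, -1.6]
finger_gap: 0.0633
grip_force: 66.4
[-1.17  0.89  0.81  1.2   0.09  1.75 -0.55]
10 rows of [-2.74, 0.53, 3.05] [-0.001, -0.0, 0.001] turn/row deg 0.1
```

```bash
python3 -m pendant '[[5.5,[-2.74,0.53,3.05],[0,0,0]],[5.5,[-2.74,0.53,3.05],[0,0,0]],[5.5,[-2.74,0.53,3.05],[0,0,0]],[5.5,[-2.74,0.53,3.05],[0,0,0]],[5.5,[-2.74,0.53,3.05],[0,0,0]],[5.5,[-2.74,0.53,3.05],[0,0,0]],[5.5,[-2.74,0.53,3.05],[0,0,0]],[5.5,[-2.74,0.53,3.05],[0,0,0]],[5.5,[-2.74,0.53,3.05],[0,0,0]],[5.5,[-2.74,0.53,3.05],[0,0,0]]]'
python3 -m pendant '[[5.5,[0,0,0],[0,0,0]],[5.5,[0,0,0],[0,0,0]]]'
python3 - <<'E'
from h import *
s=bot.read_state();P=s['tcp_pos'];print(s['qpos'].round(2));off=np.array([.0012,0,.015])
R1=pose(-6.7,-48)
M=np.array([.5745,-.1755,.089])
plan(M+[0,0,.025]+R1@off,R1,5)
E
```

```text
clock: 44.25
tcp_pos: [0.5723, -0.1886, 0.1891]
tool_rot: [-3.13, 0.83, 1.46]
wrist_force: [0.3, 0.2, -1.4]
finger_gap: 0.0633
grip_force: 66.7
clock: 44.45
tcp_pos: [0.572, -0.1882, 0.1892]
tool_rot: [-3.129, 0.831, 1.457]
wrist_force: [0.7, 1.7, -2.0]
finger_gap: 0.0632
grip_force: 66.4
[-0.91  0.62  0.98  1.72  0.34  1.19 -0.26]
5 rows of [1.31, 0.03, 1.12] [-0.002, -0.001, 0.0] turn/row deg 0.1
```

```bash
python3 -m pendant '[[5.5,[1.31,0.03,1.12],[-0.002,0,0]],[5.5,[1.31,0.03,1.12],[-0.002,0,0]],[5.5,[1.31,0.03,1.12],[-0.002,0,0]],[5.5,[1.31,0.03,1.12],[-0.002,0,0]],[5.5,[1.31,0.03,1.12],[-0.002,0,0]],[5.5,[0,0,0],[0,0,0]],[5.5,[0,0,0],[0,0,0]]]'
python3 - <<'E'
from h import *
off=np.array([.0012,0,.015])
R1=pose(-6.7,-48)
M=np.array([.5745,-.1755,.089])
plan(M+[0,0,.001]+R1@off,R1,4)
c=cap('scene');print([o[:6] for o in topquads(c,ztop=.137) if o[0][1]>120])
cv2.imwrite('pics/p2.png',cv2.resize(c['img'][160:300,80:260],(720,560),interpolation=2))
E
```

```text
clock: 45.15
tcp_pos: [0.5742, -0.1841, 0.1028]
tool_rot: [-3.136, 0.836, 1.464]
wrist_force: [-0.4, 0.8, -1.2]
finger_gap: 0.0633
grip_force: 66.4
4 rows of [0.41, -0.02, 0.43] [0.0, -0.0, 0.002] turn/row deg 0.1
[([96, 206, 95, 42, 2678], 0.5888, -0.2373, 161, 77, -87.0)]
```

View pics/p2.png

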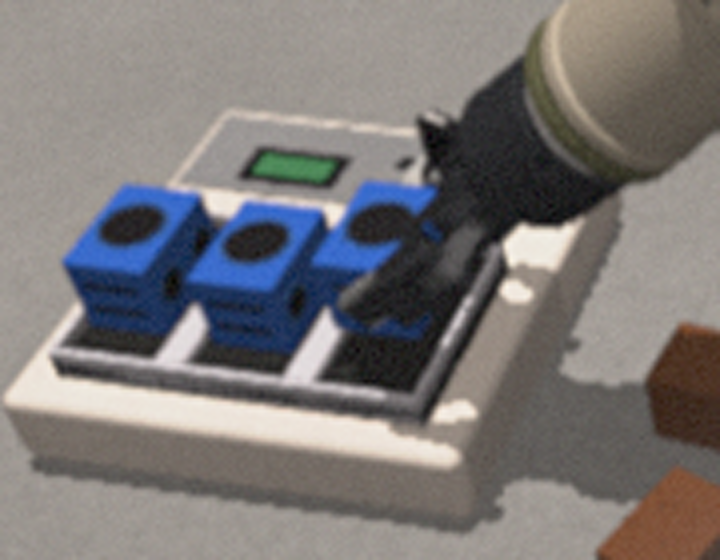

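The view shows A and B seated with the big hole up, and C held above the right-hand bay with its big hole up. I'll lower it.

```bash
python3 -m pendant '[[5.5,[0.41,-0.02,0.43],[0,0,0]],[5.5,[0.41,-0.02,0.43],[0,0,0]],[5.5,[0.41,-0.02,0.43],[0,0,0]],[5.5,[0.41,-0.02,0.43],[0,0,0]],[5.5,[0,0,0],[0,0,0]],[5.5,[0,0,0],[0,0,0]]]'
python3 -m pendant '[[7.3,[0,0,0],[0,0,0]],[7.3,[0,0,0],[0,0,0]],[7.3,[0,0,0],[0,0,0]],[7.3,[0,0,-2],[0,0,0]],[7.3,[0,0,-3],[0,0,0]],[8.5,[0,0,-4],[0,0,0]],[8.5,[0,0,-4],[0,0,0]],[8.5,[0,0,-2],[0,0,0]],[8.5,[0,0,0],[0,0,0]]]'
python3 - <<'E'
from h import *
for n in('scene','side'):
    c=cap(n)
    hsv=cv2.cvtColor(c['img'],cv2.COLOR_BGR2HSV)
    m=cv2.inRange(hsv,(100,110,100),(130,255,255));m[:90]=0
    k,l,st,ce=cv2.connectedComponentsWithStats(m)
    for i in range(1,k):
        if st[i,4]>100 and st[i,1]<250:
            cn=max(cv2.findContours((l==i).astype(np.uint8),0,2)[0],key=cv2.contourArea)
            print(n,st[i],cv2.minAreaRect(onz(c,cn[:,0].astype(float),.112)[:,:2].astype(np.float32)*1000))
s=bot.read_state();print(s['qpos'].round(2))
plan([.50,-.10,.24],pose(0,0),8)
E
```

```text
clock: 45.8
tcp_pos: [0.5731, -0.1856, 0.0789]
tool_rot: [-3.137, 0.836, 1.463]
wrist_force: [0.2, -0.3, -1.5]
finger_gap: 0.0635
grip_force: 66.8
clock: 46.7
tcp_pos: [0.5876, -0.0722, 0.181]
tool_rot: [-3.141, 0.833, 1.464]
wrist_force: [0.1, 0.0, -0.8]
finger_gap: 0.0847
grip_force: 0.0
scene [ 96 206  34  24 361] ((560.3380737304688, -314.2626953125), (46.978553771972656, 65.87933349609375), 82.73533630371094)
scene [126 211  35  23 382] ((569.3876342773438, -246.56085205078125), (49.18899917602539, 64.03604125976562), 83.2898178100586)
scene [160 215  33  23 394] ((577.0819702148438, -174.76953125), (49.53193664550781, 65.96224975585938), 84.2506103515625)
[-1.01  0.68  0.93  1.63  0.28  1.31 -0.36]
8 rows of [-0.69, -1.06, -0.51] [-0.006, 0.104, -0.013] turn/row deg 6.0
```

All three racks are loaded and flat. Now I turn the knob back to run.

Run:
```python
from h import *
P=np.array([.451,-.181,.22]);plan(P,pose(-22.2,0),9)
```

```text
9 rows of [-1.59, -1.17, 0.25] [0.012, 0.092, 0.029] turn/row deg 5.6
```

```bash
python3 -m pendant '[[5,[-1.59,-1.17,0.25],[0.012,0.092,0.029]],[5,[-1.59,-1.17,0.25],[0.012,0.092,0.029]],[5,[-1.59,-1.17,0.25],[0.012,0.092,0.029]],[5,[-1.59,-1.17,0.25],[0.012,0.092,0.029]],[5,[-1.59,-1.17,0.25],[0.012,0.092,0.029]],[5,[-1.59,-1.17,0.25],[0.012,0.092,0.029]],[5,[-1.59,-1.17,0.25],[0.012,0.092,0.029]],[5,[-1.59,-1.17,0.25],[0.012,0.092,0.029]],[5,[-1.59,-1.17,0.25],[0.012,0.092,0.029]]]' >/dev/null
python3 -m pendant '[[5,[0,0,0],[0,0,0]],[5,[0,0,0],[0,0,0]],[5,[0,0,0],[0,0,0]]]'
python3 - <<'E'
from h import *
s=bot.read_state();print(s['qpos'].round(2))
plan(np.array([.451,-.181,.079]),pose(-22.2,0),5)
E
```

```text
clock: 48.0
tcp_pos: [0.4513, -0.1801, 0.2199]
tool_rot: [3.138, 0.003, 1.186]
wrist_force: [0.7, -0.0, -0.8]
finger_gap: 0.0499
grip_force: 0.0
[-0.83 -0.03  1.12  1.88  0.03  1.27 -0.1 ]
5 rows of [-0.01, -0.0, 2.82] [0.001, 0.001, 0.001] turn/row deg 0.1
```

```bash
python3 -m pendant '[[5,[0,0,2.82],[0,0,0]],[5,[0,0,2.82],[0,0,0]],[5,[0,0,2.82],[0,0,0]],[5,[0,0,2.82],[0,0,0]],[5,[0,0,2.82],[0,0,0]],[5,[0,0,0],[0,0,0]],[5,[0,0,0],[0,0,0]]]' 40
python3 -m pendant '[[0,[0,0,0],[0,0,0]],[0,[0,0,0],[0,0,0]],[0,[0,0,0],[0,0,0]],[0,[0,0,0],[0,0,0]],[0,[0,0,0],[0,0,0]],[0,[0,0,0],[0,0,0]],[0,[0,0,0],[0,0,0]]]'
```

```text
clock: 48.7
tcp_pos: [0.4517, -0.181, 0.0796]
tool_rot: [3.139, 0.004, 1.186]
wrist_force: [0.5, 1.0, 0.7]
finger_gap: 0.0503
grip_force: 0.0
clock: 49.4
tcp_pos: [0.4504, -0.1799, 0.0803]
tool_rot: [-3.141, -0.0, 1.185]
wrist_force: [-13.9, 6.5, 18.4]
finger_gap: 0.0131
grip_force: 39.7
```

```bash
python3 -m pendant '[[0,[0,0,-0.2],[0,0,0.14]],[0,[0,0,0],[0,0,0.14]],[0,[0,0,0],[0,0,0.14]],[0,[0,0,0],[0,0,0.14]],[0,[0,0,0],[0,0,0.14]],[0,[0,0,0],[0,0,0.14]],[0,[0,0,0],[0,0,0.14]],[0,[0,0,0],[0,0,0.14]],[0,[0,0,0],[0,0,0.14]],[0,[0,0,0],[0,0,0]]]'
python3 -m pendant '[[5,[0,0,0],[0,0,0]],[5,[0,0,0],[0,0,0]],[5,[0,0,0],[0,0,0]],[5,[0,0,0],[0,0,0]],[5,[0,0,-4],[0,0,0]],[5,[0,0,-4],[0,0,0]],[5,[0,0,-4],[0,0,0]],[5,[0,0,-4],[0,0,0]],[5,[0,0,-4],[0,0,0]],[5,[0,0,0],[0,0,0]]]'
python3 - <<'E'
from h import *
w=cap('wrist');a=cap('scene');b=cap('side')
o=np.zeros((600,800,3),np.uint8)
o[:300,:400]=cv2.resize(w['img'],(400,300));o[300:,:400]=cv2.resize(b['img'][90:390,200:440],(400,300),interpolation=2)
o[:600,400:]=cv2.resize(a['img'][150:375,80:530],(400,600)) if 0 else 0
o[:200,400:]=cv2.resize(a['img'][150:375,80:530],(400,200));o[200:500,400:]=cv2.resize(a['img'][170:290,80:240],(400,300),interpolation=2)
cv2.imwrite('pics/end.png',o)
E
```

```text
clock: 50.4
tcp_pos: [0.4507, -0.1807, 0.0807]
tool_rot: [3.138, -0.001, -0.079]
wrist_force: [1.9, -3.4, -21.5]
finger_gap: 0.0128
grip_force: 42.0
clock: 51.4
tcp_pos: [0.4535, -0.1808, 0.2862]
tool_rot: [-3.141, -0.011, -0.074]
wrist_force: [0.7, 0.9, -0.3]
finger_gap: 0.0498
grip_force: 0.0
```

View pics/end.png

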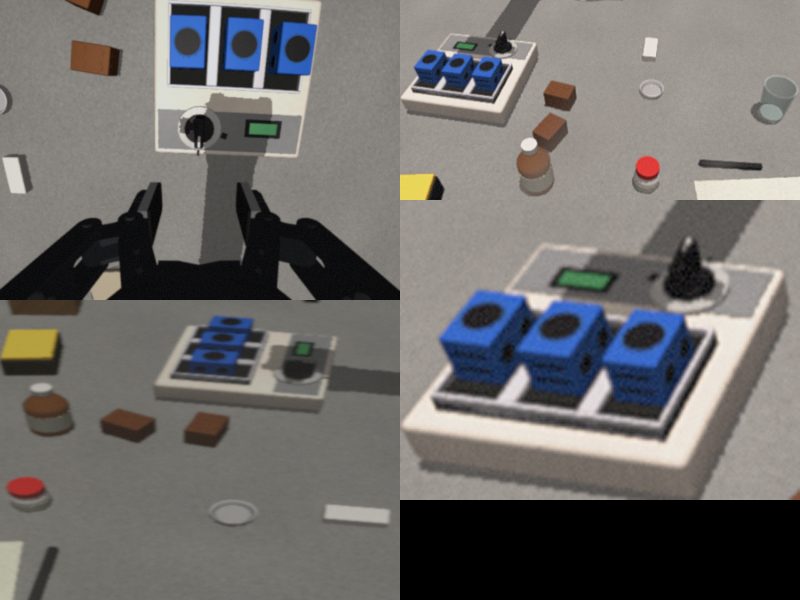

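The final views show three racks flat in the bays with the big hole up. The knob is back at run, and the bystanders and brown blocks are in place.

```bash
python3 -c "
from workcell import bot
print(bot.sign_off())"
```

```text
the job is handed in; nothing more can be done
None
```

I clicked the knob to stop, stood the three blue racks big-hole-up in the tray's three bays, clicked the knob back to run and handed the job in at about 51 s.

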